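Change the samples on the vacuum nest

TASK

Shut the vacuum valve before touching the samples; with it shut, lift the finished samples (the ones with a stud) out of the nest and lay them stud up, flat on the tray's floor, and seat every bare block flat and fully home in a pocket of its own. Last, set the valve lever half open, at 45 degrees, and let go of everything; leave the bottle, beaker and jar where they stand.

Things in the scene. Friction and masses are not known exactly. Their poses are not given: they have to be found in the camera images.
- lever (a joint): angle in rad of the vacuum valve's lever: 0 = shut (lever points along the nest's -x, square to the brass pipe), grows counter-clockwise seen from above, pi/2 = fully open (lever points along the nest's -y, in line with the pipe); stops at 0 and pi/2; stays where it is left (friction about 0.25 N m). Three black marks on the white disc under it show shut, half open (45 degrees) and open
- lever_grip (a point): point on the steel lever of the valve, 75 mm out from its turning axis, mid-height of the bar (66 mm above the bench); the bar is 12 mm wide, 16 mm tall, its end 95 mm from the axis; free space of 35 mm or more below it beyond 25 mm from the axis. Its x axis points from the tip back to the turning axis
- valve_axis (a point): on the vertical turning axis of the valve lever, at the lever's mid-height; fixed to the nest, in the nest's axes; brass valve body 40 x 50 mm and 44 mm high below it
- nest: black vacuum nest fixed to the bench, 120 x 240 x 24 mm (x, y, z), origin at the centre of its underside; three rectangular pockets side by side along its y, 80 mm apart, with the valve on a brass pipe at its -y end (valve axis 200 mm from the origin). It stands somewhere else and a little turned at each start
- tray_in (a point): centre of the inner floor (5 mm above the bench) of the low dark steel open tray fixed to the bench: inside 120 x 200 mm (x, y), walls 5 mm thick, rim 22 mm above the bench; axes as the tray's
- pocket0 (a point): the pocket nearest the valve: where the centre of a fully seated block lies, in the nest's axes. The pocket is 94 x 54 mm (x, y), 7 mm deep, sharp-edged, its floor 17 mm above the bench; a seated block stands 23 mm proud of the nest's top
- pocket1 (a point): the middle pocket: where the centre of a fully seated block lies, in the nest's axes. The pocket is 94 x 54 mm (x, y), 7 mm deep, sharp-edged, its floor 17 mm above the bench; a seated block stands 23 mm proud of the nest's top
- pocket2 (a point): the pocket farthest from the valve: where the centre of a fully seated block lies, in the nest's axes. The pocket is 94 x 54 mm (x, y), 7 mm deep, sharp-edged, its floor 17 mm above the bench; a seated block stands 23 mm proud of the nest's top
- blank0_center (a point): bare sample (may be absent): aluminium block, 90 x 50 x 30 mm (its x, y, z), about 0.37 kg, edges slightly rounded; this point is its centre (15 mm above its underside); x along the 90 mm length, z up
- blank1_center (a point): bare sample (may be absent): aluminium block, 90 x 50 x 30 mm (its x, y, z), about 0.37 kg, edges slightly rounded; this point is its centre (15 mm above its underside); x along the 90 mm length, z up
- blank2_center (a point): bare sample (may be absent): aluminium block, 90 x 50 x 30 mm (its x, y, z), about 0.37 kg, edges slightly rounded; this point is its centre (15 mm above its underside); x along the 90 mm length, z up
- done0_center (a point): finished sample (may be absent; two are present, seated in two of the three pockets at the start): the same block with a round test stud standing on the middle of its top (24 mm wide, then 16 mm wide, 18 mm high in all): aluminium block, 90 x 50 x 30 mm (its x, y, z), about 0.37 kg, edges slightly rounded; this point is its centre (15 mm above its underside); x along the 90 mm length, z up
- done1_center (a point): finished sample (may be absent; two are present, seated in two of the three pockets at the start): the same block with a round test stud standing on the middle of its top (24 mm wide, then 16 mm wide, 18 mm high in all): aluminium block, 90 x 50 x 30 mm (its x, y, z), about 0.37 kg, edges slightly rounded; this point is its centre (15 mm above its underside); x along the 90 mm length, z up
- done2_center (a point): finished sample (may be absent; two are present, seated in two of the three pockets at the start): the same block with a round test stud standing on the middle of its top (24 mm wide, then 16 mm wide, 18 mm high in all): aluminium block, 90 x 50 x 30 mm (its x, y, z), about 0.37 kg, edges slightly rounded; this point is its centre (15 mm above its underside); x along the 90 mm length, z up
- bottle_mid (a point): bystander: amber bottle, 72 mm wide, 150 mm high, this point half-way up
- beaker_mid (a point): bystander: white open beaker, 84 mm wide, 100 mm high, this point half-way up
- jar_mid (a point): bystander: white lidded jar, 60 mm wide, 80 mm high, this point half-way up
Not all that is in view belongs to the job. Leave any turquoise look-alike of the part that bears blank1_center alone.

How it is judged:
On the way, in this order (a step that is already met when the one before it is completed fails the run):
1. the valve is shut (within 5 degrees) while the finished samples still sit in their pockets (value of joint lever below 0.087 rad and distance between done0_center and pocket0 below 0.008 m and distance between done1_center and pocket1 below 0.008 m and distance between done2_center and pocket2 below 0.008 m), for 0.2 s.
2. with the valve still shut, every finished sample lies in the tray and every bare block is home in a pocket (value of joint lever below 0.12 rad and ((distance between blank0_center and pocket0 below 0.006 m and angle between the z axis of blank0_center and the z axis of pocket0, either way round below 0.05 rad and angle between the x axis of blank0_center and the x axis of pocket0, either way round below 0.12 rad) or (distance between blank0_center and pocket1 below 0.006 m and angle between the z axis of blank0_center and the z axis of pocket0, either way round below 0.05 rad and angle between the x axis of blank0_center and the x axis of pocket0, either way round below 0.12 rad) or (distance between blank0_center and pocket2 below 0.006 m and angle between the z axis of blank0_center and the z axis of pocket0, either way round below 0.05 rad and angle between the x axis of blank0_center and the x axis of pocket0, either way round below 0.12 rad)) and ((distance between blank1_center and pocket0 below 0.006 m and angle between the z axis of blank1_center and the z axis of pocket0, either way round below 0.05 rad and angle between the x axis of blank1_center and the x axis of pocket0, either way round below 0.12 rad) or (distance between blank1_center and pocket1 below 0.006 m and angle between the z axis of blank1_center and the z axis of pocket0, either way round below 0.05 rad and angle between the x axis of blank1_center and the x axis of pocket0, either way round below 0.12 rad) or (distance between blank1_center and pocket2 below 0.006 m and angle between the z axis of blank1_center and the z axis of pocket0, either way round below 0.05 rad and angle between the x axis of blank1_center and the x axis of pocket0, either way round below 0.12 rad)) and ((distance between blank2_center and pocket0 below 0.006 m and angle between the z axis of blank2_center and the z axis of pocket0, either way round below 0.05 rad and angle between the x axis of blank2_center and the x axis of pocket0, either way round below 0.12 rad) or (distance between blank2_center and pocket1 below 0.006 m and angle between the z axis of blank2_center and the z axis of pocket0, either way round below 0.05 rad and angle between the x axis of blank2_center and the x axis of pocket0, either way round below 0.12 rad) or (distance between blank2_center and pocket2 below 0.006 m and angle between the z axis of blank2_center and the z axis of pocket0, either way round below 0.05 rad and angle between the x axis of blank2_center and the x axis of pocket0, either way round below 0.12 rad)) and x of done0_center in the frame of tray_in between -0.06 and 0.06 m and y of done0_center in the frame of tray_in between -0.1 and 0.1 m and z of done0_center in the frame of tray_in between 0.01 and 0.02 m and angle between each of done0_center, done1_center, done2_center's own z axis and vertical below 0.08 rad and x of done1_center in the frame of tray_in between -0.06 and 0.06 m and y of done1_center in the frame of tray_in between -0.1 and 0.1 m and z of done1_center in the frame of tray_in between 0.01 and 0.02 m and x of done2_center in the frame of tray_in between -0.06 and 0.06 m and y of done2_center in the frame of tray_in between -0.1 and 0.1 m and z of done2_center in the frame of tray_in between 0.01 and 0.02 m), for 0.2 s.
At the end, for the whole second after the job is handed in: every bare block is home in a pocket (centre within 6 mm of the seated place, flat within 3 degrees, length along the pocket), every finished sample lies flat (within 4.5 degrees), stud up, on the tray's floor, the lever is within 5.5 degrees of 45 degrees, and all is at rest (((distance between blank0_center and pocket0 below 0.006 m and angle between the z axis of blank0_center and the z axis of pocket0, either way round below 0.05 rad and angle between the x axis of blank0_center and the x axis of pocket0, either way round below 0.12 rad) or (distance between blank0_center and pocket1 below 0.006 m and angle between the z axis of blank0_center and the z axis of pocket0, either way round below 0.05 rad and angle between the x axis of blank0_center and the x axis of pocket0, either way round below 0.12 rad) or (distance between blank0_center and pocket2 below 0.006 m and angle between the z axis of blank0_center and the z axis of pocket0, either way round below 0.05 rad and angle between the x axis of blank0_center and the x axis of pocket0, either way round below 0.12 rad)) and ((distance between blank1_center and pocket0 below 0.006 m and angle between the z axis of blank1_center and the z axis of pocket0, either way round below 0.05 rad and angle between the x axis of blank1_center and the x axis of pocket0, either way round below 0.12 rad) or (distance between blank1_center and pocket1 below 0.006 m and angle between the z axis of blank1_center and the z axis of pocket0, either way round below 0.05 rad and angle between the x axis of blank1_center and the x axis of pocket0, either way round below 0.12 rad) or (distance between blank1_center and pocket2 below 0.006 m and angle between the z axis of blank1_center and the z axis of pocket0, either way round below 0.05 rad and angle between the x axis of blank1_center and the x axis of pocket0, either way round below 0.12 rad)) and ((distance between blank2_center and pocket0 below 0.006 m and angle between the z axis of blank2_center and the z axis of pocket0, either way round below 0.05 rad and angle between the x axis of blank2_center and the x axis of pocket0, either way round below 0.12 rad) or (distance between blank2_center and pocket1 below 0.006 m and angle between the z axis of blank2_center and the z axis of pocket0, either way round below 0.05 rad and angle between the x axis of blank2_center and the x axis of pocket0, either way round below 0.12 rad) or (distance between blank2_center and pocket2 below 0.006 m and angle between the z axis of blank2_center and the z axis of pocket0, either way round below 0.05 rad and angle between the x axis of blank2_center and the x axis of pocket0, either way round below 0.12 rad)) and x of done0_center in the frame of tray_in between -0.06 and 0.06 m and y of done0_center in the frame of tray_in between -0.1 and 0.1 m and z of done0_center in the frame of tray_in between 0.01 and 0.02 m and angle between each of done0_center, done1_center, done2_center's own z axis and vertical below 0.08 rad and x of done1_center in the frame of tray_in between -0.06 and 0.06 m and y of done1_center in the frame of tray_in between -0.1 and 0.1 m and z of done1_center in the frame of tray_in between 0.01 and 0.02 m and x of done2_center in the frame of tray_in between -0.06 and 0.06 m and y of done2_center in the frame of tray_in between -0.1 and 0.1 m and z of done2_center in the frame of tray_in between 0.01 and 0.02 m and value of joint lever between 0.689 and 0.881 rad and linear speed of each of blank0, blank1, blank2, done0, done1, done2 below 0.03 m/s); the robot touches nothing.
It fails at once if the bottle is pushed more than 30 mm or knocked over (distance of bottle_mid from where it was at the start of the episode above 0.03 m).
It fails at once if the beaker is pushed more than 30 mm or knocked over (distance of beaker_mid from where it was at the start of the episode above 0.03 m).
It fails at once if the jar is pushed more than 30 mm or knocked over (distance of jar_mid from where it was at the start of the episode above 0.03 m).
Of blank0, blank1, blank2 only 2 to 3 are there at a start; the rules pass over those that are not, and their reading is None.
Of done0, done1, done2 only 2 to 2 are there at a start; the rules pass over those that are not, and their reading is None.
At some moment in a run one of blank0, blank1, blank2 may be knocked a few centimetres aside while the robot is not near it.
Once in a run the grip may slacken for a moment while it holds something.
It also fails if it takes over 210 s, if anything falls off the work surface, if the arm or the gripper's body presses on something with over 40 N, if the wrist force passes 120 N, or if a joint passes its speed limit or range.

ROBOT

A 6-joint arm with a two-finger parallel gripper is mounted at the origin on the work surface. World frame = base frame: x ahead of the robot, y to its left, z up, the work surface at z = 0. Lengths are in m, angles in rad, forces in N, time in s.
With the tool pointing down it reaches from about 0.35 to 0.8 m from the base axis. Payload 7.3 kg.
Tool frame: the origin (TCP) lies midway between the tips of the shut fingers; the grasp point (between the pads) lies 19 mm behind it (arm.tcp_to_grasp is the distance from the TCP to the grasp point, in m); x points along the fingers, y is the direction in which the jaws open and shut, and the axes are right-handed (so a half turn about x gives the same grasp; the last joint's range is limited). The gripper opens to 85 mm and grips with 20 to 120 N. Pads are 22 mm wide; open, the fingers measure 114 mm over their backs; the gripper's body (76 mm by 85 mm) begins 54 mm behind the grasp point. The pads swing forward as they close: fully open they stand 13 mm farther back than shut.
Start: joints at [1.159, 0.342, 1.524, -0, 1.275, -0.146], TCP at [0.138, 0.507, 0.231] pointing down, gripper open.
Joint ranges: [-2.53, 2.53], [-0.77, 2.02], [0.04, 2.7], [-1, 4.14], [0.28, 2.66], [-3.11, 3.11]. Speed limits (rad/s): [2.57, 2.57, 3.14, 3.14, 3.14, 3.14].

INTERFACE

Orientations are given as a rotation vector (axis times angle).
In Python, from plant import arm, imaging, job gives the robot as it stands.
- The arm moves only by the tool apply_moves, never from a script. Its argument "moves" is a list of rows, each a list of 7 numbers: the shift along the tool's x, y, z in mm, then the turn, a rotation vector about the tool's x, y, z in degrees, then the opening, from 0 (shut) to 1 (fully open). In form: [[tx, ty, tz, rx, ry, rz, hand], ...]. A call has 1 to 8 rows; each row is the pose to reach, as a shift and turn from the pose measured when the call began, along the tool's axes at that moment; what a row does not reach only later rows make up. A row lasts 1/10 s, in which the tool goes at most 50 mm and 8.59 degrees, less where a joint would pass 70% of its speed; a pose out of reach is approached as far as the arm can. A call with a gripper value outside its range is refused whole. The fingers move at their own pace and stop on an object; the grip force is fixed at half the most. Time passes only in rows, so rows that repeat a pose let the fingers close. It gives the time, the measured TCP pose, the force and the opening at its end, in the units of the state.
- arm.get_obs(): the state, without advancing time (a new reading comes with each control period).
- imaging.get_image(name): name is "scene" or "top" or "wrist"; returns a dict with "img" (384x512x3 uint8, red, green, blue), "camera_matrix" (3x3 intrinsics, pixels), "camera_from_world" (4x4, takes a point from world to camera coordinates). Camera axes: x right, y down, z forward; pixel columns grow to the right and rows downward; lengths in m; the calibration is good to about 2 mm. A picture is of the moment at which its call begins. There is no depth.
- job.finish_job(): hands the job in, once; it reports no verdict.
The state is a dict: "t": time; "joint_pos": joint angles; "dq": joint speeds; "joint_torque": joint torques, N m; "position": TCP position; "orientation": TCP orientation; "contact_force": force on the tool from outside, world axes, zero at the start; "wrist_torque": the same for the moment, N m; "width": finger opening in m.
Only numpy, scipy, OpenCV 4.12 (cv2) and the standard library are available. Lean on these libraries where they do the work, as an engineer would, in place of code of your own. Each camera call takes 0.05 s, during which the arm holds its last target. There are 200 camera calls.

## Working session

There is one attempt and no reset: what is moved stays moved. The work goes in short steps, Python scripts to look and compute and a tool call to move; the robot and the scene stay as the last step left them, time stands still between calls to the robot, and variables do not carry over. Pictures are saved under pics/ and viewed, about 12 in all and at most 16, crops included, and the job is handed in when it is done.

Besides the shell and the picture viewer there is one more tool, called after "Request:" as name(argument=value, ...) on one line, values as JSON. apply_moves: Moves the arm, as the interface text tells. Its arguments: {"type":"object","properties":{"moves":{"type":"array"}},"required":["moves"]}

```bash
ls; mkdir -p pics; cat > h.py <<'E'
import numpy as np, cv2
from scipy.spatial.transform import Rotation as R
from plant import arm, imaging, job
def snap(name,fn):
    d=imaging.get_image(name); cv2.imwrite(f'pics/{fn}.png',d['img'][:,:,::-1]); np.savez(f'pics/{fn}.npz',**d); return d
def load(fn): return np.load(f'pics/{fn}.npz')
def proj(d,p):
    p=np.atleast_2d(p); T=d['camera_from_world']; c=p@T[:3,:3].T+T[:3,3]; q=c@d['camera_matrix'].T; return q[:,:2]/q[:,2:]
def unproj(d,uv,z):
    T=d['camera_from_world']; Ri=T[:3,:3].T; o=-Ri@T[:3,3]
    uv=np.atleast_2d(uv); r=np.c_[uv,np.ones(len(uv))]@np.linalg.inv(d['camera_matrix']).T@Ri.T
    return o+r*((z-o[2])/r[:,2])[:,None]
E
python3 - <<'E'
from h import *
o=arm.get_obs(); print({k:np.round(v,3) for k,v in o.items()}, R.from_rotvec(o['orientation']).as_matrix().round(3))
a=snap('top','top0'); b=snap('scene','scene0')
for d in(a,b): print(d['camera_matrix'].round(1).tolist(), d['camera_from_world'].round(3).tolist())
cv2.imwrite('pics/top0b.png',cv2.resize(a['img'][:,:,::-1],(800,600),interpolation=cv2.INTER_CUBIC))
E
```

```text
pics
{'t': np.float64(0.0), 'joint_pos': array([ 1.159,  0.343,  1.525,  0.   ,  1.275, -0.146]), 'dq': array([-0.001, -0.001,  0.002,  0.   , -0.001, -0.   ]), 'joint_torque': array([ 3.0000e-03, -4.3368e+01, -2.4602e+01,  0.0000e+00,  8.0000e-03,
        0.0000e+00]), 'position': array([0.138, 0.506, 0.231]), 'orientation': array([ 0.207,  1.561, -0.21 ]), 'contact_force': array([ 0.363,  0.945, -0.474]), 'wrist_torque': array([-0.001,  0.017, -0.024]), 'width': np.float64(0.085)} [[-0.001  0.263  0.965]
 [-0.001  0.965 -0.263]
 [-1.    -0.002 -0.   ]]
[[426.5, 0.0, 260.2], [0.0, 426.5, 188.5], [0.0, 0.0, 1.0]] [[0.018, -1.0, 0.02, -0.043], [-0.995, -0.02, -0.099, 0.519], [0.099, -0.019, -0.995, 1.184], [0.0, 0.0, 0.0, 1.0]]
[[420.6, 0.0, 264.0], [0.0, 420.6, 191.2], [0.0, 0.0, 1.0]] [[0.795, 0.606, -0.002, -0.381], [0.517, -0.681, -0.519, -0.231], [-0.316, 0.412, -0.855, 1.486], [0.0, 0.0, 0.0, 1.0]]
```

View pics/top0b.png

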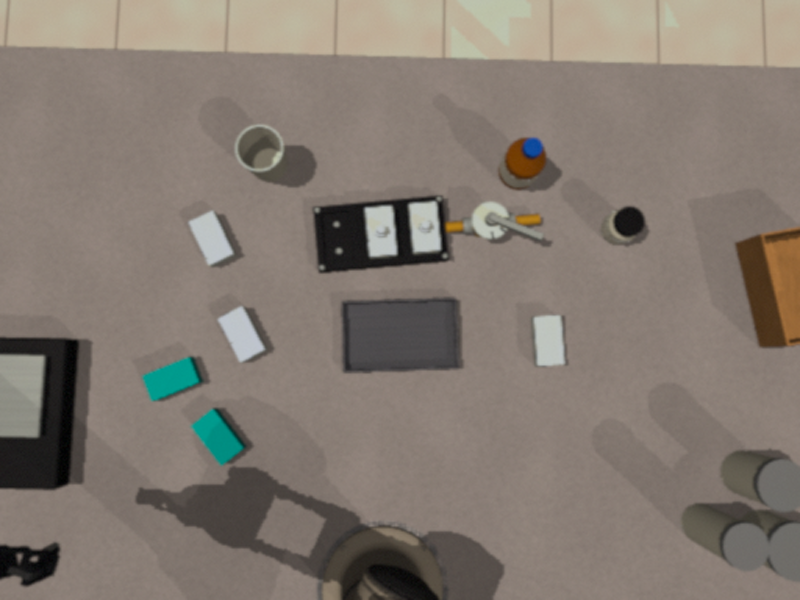

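View pics/scene0.png

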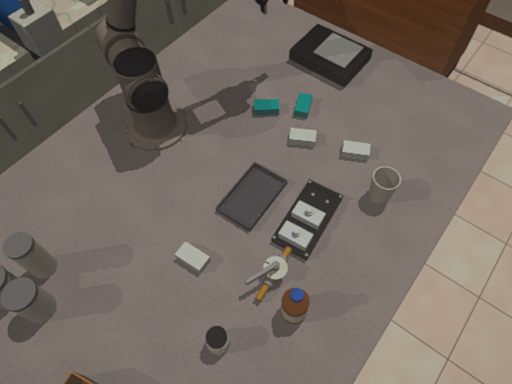

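Top view (800x600 scale): nest (382,234) with studded samples in the two pockets nearest the valve (380,231), (425,226) and an empty pocket (337,235). Valve (490,220), lever pointing to (548,242), so partly open. Tray (401,335), beaker (260,150), bottle (522,162), jar (627,223).

Candidates for blanks: whites at (212,238), (242,333) and (549,341); turquoise look-alikes at (172,379) and (218,437), to be left alone. The third white is slightly differently tinted, so I check it in a crop.

```bash
cat >> h.py <<'E'
from scipy.optimize import minimize
def hullpoly(d,x,y,yaw,dims,z0=0.):
    L,W,H=dims; c=np.array([[sx*L/2,sy*W/2,z] for sx in(-1,1) for sy in(-1,1) for z in(z0,z0+H)])
    c[:,:2]=c[:,:2]@np.array([[np.cos(yaw),np.sin(yaw)],[-np.sin(yaw),np.cos(yaw)]])+[x,y]
    return cv2.convexHull(proj(d,c).astype(np.float32))[:,0]
def render(d,polys,s=4):
    h,w=d['img'].shape[:2]; m=np.zeros((h*s,w*s),np.uint8)
    for p in polys: cv2.fillConvexPoly(m,np.round((p+.5)*s*16-8).astype(np.int32),255,cv2.LINE_8,4)
    return cv2.resize(m,(w,h),interpolation=cv2.INTER_AREA)/255.
def fit(views,init,dims,z0=0.,yawfix=None):
    # views: list of (d, mask float)
    def cost(v):
        return sum(np.abs(render(d,[hullpoly(d,v[0],v[1],v[2]/10,dims,z0)])-m).sum()/m.sum() for d,m in views)
    v0=np.array([init[0],init[1],init[2]*10]); 
    sim=np.vstack([v0]+[v0+e for e in np.diag([.012,.012,1.5])])
    for k in range(2):
        r=minimize(cost,v0,method='Nelder-Mead',options=dict(initial_simplex=sim,xatol=1e-4,fatol=1e-4)); v0=r.x
        sim=np.vstack([v0]+[v0+e for e in np.diag([-.004,-.004,.5])])
    return v0[0],v0[1],v0[2]/10,r.fun
E
python3 - <<'E'
from h import *
a=load('top0');b=load('scene0')
def up(im,x0,y0,w,h,s): return cv2.resize(im[y0:y0+h,x0:x0+w,::-1],(w*s,h*s),interpolation=cv2.INTER_CUBIC)
A=up(a['img'],85,110,290,140,2); A=np.pad(A,((0,0),(0,800-580),(0,0)))
B=up(b['img'],150,80,270,150,2); B=np.pad(B,((0,0),(0,800-540),(0,0)))
cv2.imwrite('pics/c0.png',np.vstack([A,B])[:600])
s=.64
for n,(u,v) in dict(b0=(212,236),b1=(242,332),b2=(549,339),t0=(172,378),t1=(218,436),d0=(425,222),d1=(380,228),nest=(382,234),valve=(490,220),tray=(401,335),lev=(548,242),bottle=(520,185),beak=(262,165),jar=(623,240)).items():
    z={'b':.03,'t':.03,'d':.047,'n':.024,'v':.058,'l':.066}[n[0]] 
    if n in('tray','bottle','beak','jar'):z=0
    im=a['img'][int(v*s),int(u*s)]
    print(n,unproj(a,[(u+.5)*s-.5,(v+.5)*s-.5],z).round(3)[0],im)
E
```

```text
b0 [0.619 0.322 0.03 ] [191 196 197]
b1 [0.446 0.261 0.03 ] [191 196 201]
b2 [ 0.444 -0.292  0.03 ] [190 196 189]
t0 [0.362 0.381 0.03 ] [  0 154 141]
t1 [0.262 0.295 0.03 ] [  0 143 131]
d0 [ 0.65  -0.063  0.047] [189 195 192]
d1 [0.637 0.017 0.047] [190 196 195]
nest [0.631 0.014 0.024] [149 153 152]
valve [ 0.654 -0.179  0.058] [120 120 111]
tray [ 0.447 -0.024  0.   ] [77 74 76]
lev [ 0.615 -0.282  0.066] [100  91  85]
bottle [ 0.735 -0.244  0.   ] [95 89 78]
beak [0.762 0.243 0.   ] [121 115  98]Traceback (most recent call last):
  File "<stdin>", line 9, in <module>
KeyError: 'j'
```

View pics/c0.png

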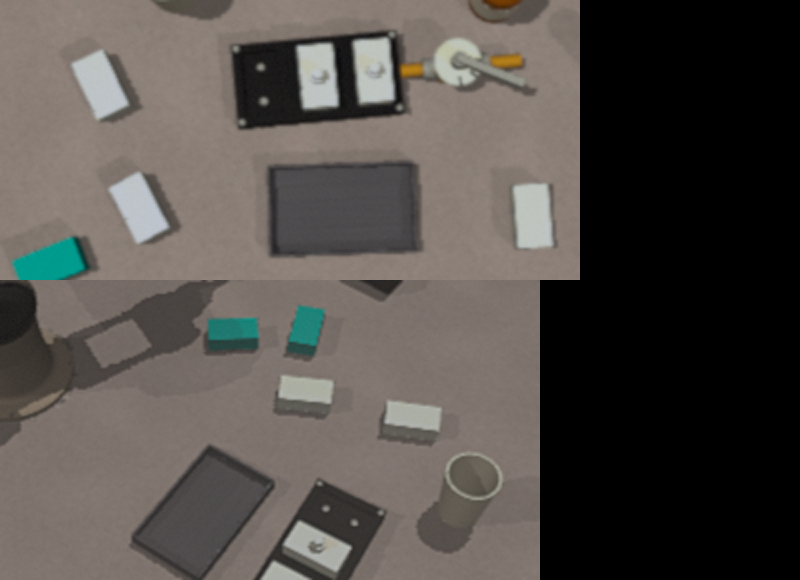

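Crop: three bare white blocks confirmed, with no stud and the same size. The turquoise pair stay put, and tray, nest and lever are clear. Next I fit poses with silhouettes in both views.

```bash
cat >> h.py <<'E'
def comp(m,d,p):
    n,l=cv2.connectedComponents(m.astype(np.uint8)); u,v=np.round(proj(d,p)[0]).astype(int)
    w=l[v-6:v+7,u-6:u+7]; w=w[w>0]; return (l==np.bincount(w).argmax()) if len(w) else None
def whitemask(im):
    im=im.astype(int); return (im.min(2)>140)
BL=(.09,.05,.03)
E
python3 - <<'E'
from h import *
a=load('top0');b=load('scene0')
for n,p in dict(b0=(.619,.322,.03),b1=(.446,.261,.03),b2=(.444,-.292,.03)).items():
    # top-face only in top view via brightness; report mask area & minAreaRect unprojected
    for nm,d in(('top',a),('scene',b)):
        m=comp(whitemask(d['img']),d,p)
        c=max(cv2.findContours(m.astype(np.uint8),cv2.RETR_EXTERNAL,cv2.CHAIN_APPROX_NONE)[0],key=len)[:,0].astype(float)
        w=unproj(d,c,.03)[:,:2].astype(np.float32)*1000
        r=cv2.minAreaRect(w); q=unproj(d,[np.argwhere(m).mean(0)[::-1]],.03)
        print(n,nm,m.sum(),np.round(r[0],1),np.round(r[1],1),round(r[2],1),q.round(4)[0][:2])
for nm,d in(('top',a),('scene',b)):
    g=d['img'].max(2); print(nm,'nest/tray grey',[g[tuple(np.round(proj(d,p)[0][::-1]).astype(int))] for p in((.63,.095,.017),(.447,-.024,.005),(.447,.1,0),(.55,0,0),(.37,0,0))])
E
```

```text
b0 top 565 [617.1 325.8] [90.  50.6] 27.4 [0.6168 0.3257]
b0 scene 308 [619.4 322.7] [87.8 48.3] 26.8 [0.6193 0.3224]
b1 top 585 [443.5 263.5] [89.9 50.6] 29.6 [0.4432 0.2634]
b1 scene 290 [446.1 260.7] [88.  48.2] 29.6 [0.4462 0.2607]
b2 top 553 [ 442.1 -291. ] [87.3 50.6] 1.1 [ 0.442  -0.2912]
b2 scene 486 [ 442.9 -292.5] [87.7 48.6] 4.9 [ 0.4436 -0.293 ]
top nest/tray grey [np.uint8(27), np.uint8(77), np.uint8(131), np.uint8(140), np.uint8(142)]
scene nest/tray grey [np.uint8(54), np.uint8(80), np.uint8(120), np.uint8(127), np.uint8(131)]
```

```bash
python3 - <<'E'
from h import *
a=load('top0');b=load('scene0')
for nm,d in(('top',a),('scene',b)):
    g=d['img'].max(2).astype(int)
    for n,p,th,z,dims,i0 in(('nest',(.63,.095,.024),75,0,(.12,.24,.024),(.631,.014,.1)),('tray',(.447,-.024,.01),105,0,(.13,.21,.022),(.45,-.024,0.02))):
        m=(g<th); m=comp(m,d,p).astype(np.uint8)
        cs=max(cv2.findContours(m,cv2.RETR_EXTERNAL,cv2.CHAIN_APPROX_NONE)[0],key=len)
        m=cv2.fillConvexPoly(np.zeros_like(m),cv2.convexHull(cs),1).astype(float)
        r=fit([(d,m)],i0,dims); print(nm,n,np.round(r,4),m.sum())
    # studded block faces
    for p in((.65,-.063,.047),(.637,.017,.047)):
        m=comp(whitemask(d['img']),d,p); c=np.argwhere(m)[:,::-1].astype(float)
        w=unproj(d,c,.047)[:,:2]; r=cv2.minAreaRect(w.astype(np.float32)*1000); print(nm,'done',np.round(r[0],1),np.round(r[1],1),r[2])
    # lever/disc
    u,v=np.round(proj(d,(.654,-.179,.058))[0]).astype(int); print('disc px',u,v, unproj(d,[u,v],.058).round(3))
d=a; cv2.imwrite('pics/valve.png',cv2.resize(d['img'][115:180,275:375,::-1],(800,520),interpolation=cv2.INTER_CUBIC))
E
```

```text
top nest [0.6334 0.0155 0.1149 0.0298] 3615.0
top tray [ 0.4478 -0.0243  0.0587  0.0523] 3627.0
top done [642.  -63.1] [88.3 48.7] 6.105424880981445
top done [632.5  16. ] [88.4 48.4] 6.472743034362793
disc px 313 141 [[ 0.653 -0.178  0.058]]
scene nest [0.6348 0.014  0.1149 0.0244] 2994.0
scene tray [ 0.4503 -0.0272  0.0529  0.0572] 2821.0
scene done [643.5 -65.1] [87.6 47.6] 6.280642032623291
scene done [633.7  13.2] [88.2 46.3] 6.6334099769592285
disc px 275 264 [[ 0.655 -0.18   0.058]]
```

View pics/valve.png

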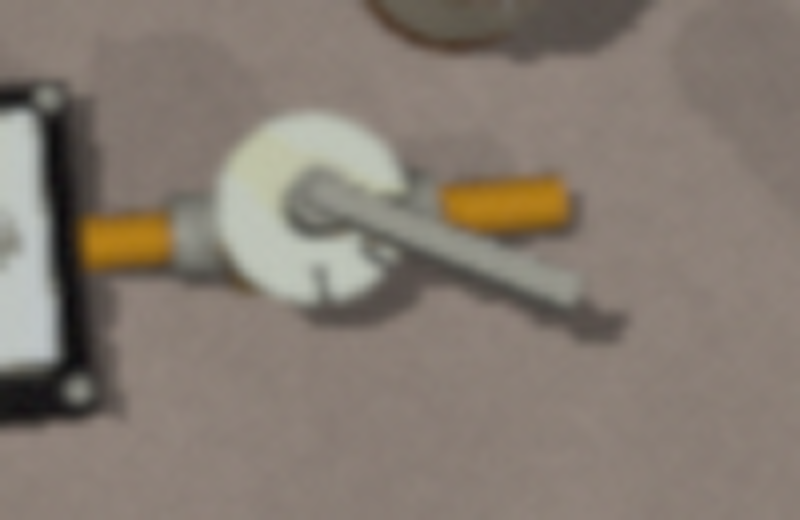

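Valve crop: lever pivot (318,195), tip (580,290), roughly 64° open. The poses agree between views: nest (0.634, 0.015, yaw 0.115), and both studded samples match the predicted pocket0/pocket1. I'll make a move helper and hover over the lever.

```bash
cat >> h.py <<'E'
def Rd(phi): # tool down, y axis heading phi deg
    c,s=np.cos(np.radians(phi)),np.sin(np.radians(phi)); return np.array([[0,c,s],[0,s,-c],[-1,0,0]])
def rows(*T):
    "T: (x,y,z,phi) world targets; prints shift mm / turn deg from the present pose"
    o=arm.get_obs(); R0=R.from_rotvec(o['orientation']).as_matrix(); p0=np.array(o['position'])
    print('t',round(o['t'],2),'p',p0.round(4),'phi',round(np.degrees(np.arctan2(R0[1,1],R0[0,1])),2),'w',round(o['width'],4),'F',np.round(o['contact_force'],1))
    for x,y,z,ph in T:
        print(np.r_[R0.T@(np.array([x,y,z])-p0)*1000, R.from_matrix(R0.T@Rd(ph)).as_rotvec(degrees=True)].round(1).tolist())
NEST=np.array([.634,.015]);YAW=.115
def nest(x,y): return NEST+[x*np.cos(YAW)-y*np.sin(YAW), x*np.sin(YAW)+y*np.cos(YAW)]
VALVE=nest(0,-.2)
def lev(th,r=.075): a=np.pi+YAW+th; return VALVE+r*np.array([np.cos(a),np.sin(a)]), np.degrees(YAW+th)-90
E
python3 - <<'E'
from h import *
a=load('top0')
pz=unproj(a,[(347.5,151.2)],.066)[0][:2]; v=pz-VALVE; print(VALVE,pz,np.linalg.norm(v),np.arctan2(v[1],v[0])%(2*np.pi)-np.pi-YAW)
p,ph=lev(1.11); print(p,ph); rows((*p,.2,ph),)
E
```

```text
[ 0.65694934 -0.18367896] [ 0.62447282 -0.2734462 ] 0.09546141801229942 1.108660676072063
[ 0.63152839 -0.25423939] -19.81267009647415
t 0.1 p [0.1377 0.5062 0.2307] phi 74.77 w 0.0856 F [-0.9  0.3  0.9]
[31.4, -604.0, 676.2, 94.6, 0.1, 0.1]
```

Lever 1.11 rad, tip at 95.5 mm from the axis (95 given): consistent.

Request:
apply_moves(moves=[[0, -604, 676, 95, 0, 0, 1], [0, -604, 676, 95, 0, 0, 1], [0, -604, 676, 95, 0, 0, 1], [0, -604, 676, 95, 0, 0, 1], [0, -604, 676, 95, 0, 0, 1], [0, -604, 676, 95, 0, 0, 1], [0, -604, 676, 95, 0, 0, 1], [0, -604, 676, 95, 0, 0, 1]])

```text
t: 0.9
position: [0.3561, 0.1691, 0.2313]
orientation: [1.135, 1.254, -1.136]
contact_force: [1.1, 0.2, -0.2]
width: 0.0852
```

```bash
python3 - <<'E'
from h import *
p,ph=lev(1.11); rows((*p,.2,ph))
E
```

```text
t 0.9 p [0.3561 0.1691 0.2313] phi 5.67 w 0.0852 F [ 1.1  0.2 -0.2]
[31.7, 232.3, 448.5, 25.5, 0.1, -0.0]
```

Request:
apply_moves(moves=[[30, 232, 448, 25.5, 0, 0, 0.6], [30, 232, 448, 25.5, 0, 0, 0.6], [30, 232, 448, 25.5, 0, 0, 0.6], [30, 232, 448, 25.5, 0, 0, 0.6], [30, 232, 448, 25.5, 0, 0, 0.6], [30, 232, 448, 25.5, 0, 0, 0.6], [30, 232, 448, 25.5, 0, 0, 0.6], [30, 232, 448, 25.5, 0, 0, 0.6]])

```text
t: 1.7
position: [0.5735, -0.1659, 0.2074]
orientation: [1.459, 1.025, -1.461]
contact_force: [1.2, -0.5, 0.8]
width: 0.0511
```

```bash
python3 - <<'E'
from h import *
p,ph=lev(1.11); rows((*p,.2,ph),(*p,.047,ph))
d=snap('wrist','w1'); print(d['camera_from_world'].round(3).tolist())
im=d['img'][:,:,::-1].copy()
for q in [(*VALVE,.074),(*lev(1.11,.095)[0],.074),(*lev(1.11)[0],.074)]:
    u=proj(d,q)[0]; print(u); cv2.drawMarker(im,tuple(np.round(u).astype(int)),(0,0,255),0,10)
cv2.imwrite('pics/w1m.png',im)
E
```

```text
t 1.7 p [ 0.5735 -0.1659  0.2074] phi -19.85 w 0.0511 F [ 1.2 -0.5  0.8]
[7.3, 84.6, 63.4, -0.0, 0.0, 0.0]
[160.3, 84.7, 63.3, -0.0, 0.0, 0.0]
[[0.94, -0.34, 0.0, -0.595], [-0.324, -0.897, 0.299, 0.006], [-0.102, -0.282, -0.954, 0.369], [0.0, 0.0, 0.0, 1.0]]
[355.3178055  170.98097069]
[346.15650186 271.69056144]
[347.94351497 252.04604732]
```

View pics/w1m.png

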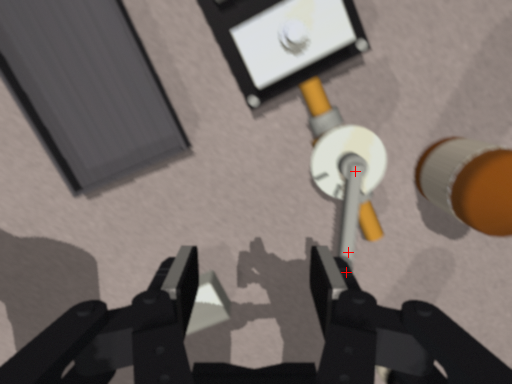

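The projected pivot, grip and tip marks (355,171), (348,252), (346,272) lie on the lever in the wrist view. Straddling it now.

Request:
apply_moves(moves=[[7, 85, 63, 0, 0, 0, 0.5], [7, 85, 63, 0, 0, 0, 0.5], [7, 85, 63, 0, 0, 0, 0.5], [160, 85, 63, 0, 0, 0, 0.5], [160, 85, 63, 0, 0, 0, 0.5], [160, 85, 63, 0, 0, 0, 0.5], [160, 85, 63, 0, 0, 0, 0.5], [160, 85, 63, 0, 0, 0, 0.0]])

```text
t: 2.55
position: [0.6344, -0.2612, 0.0456]
orientation: [1.459, 1.021, -1.464]
contact_force: [0.1, -0.9, 1.2]
width: 0.0295
```

Request:
apply_moves(moves=[[0, 0, 0, 0, 0, 0, 0.0], [0, 0, 0, 0, 0, 0, 0.0], [0, 0, 0, 0, 0, 0, 0.0], [0, 0, 0, 0, 0, 0, 0.0]])

```text
t: 2.95
position: [0.6342, -0.2614, 0.0485]
orientation: [1.457, 1.021, -1.463]
contact_force: [-6.4, 0.9, -0.5]
width: 0.0117
```

```bash
python3 - <<'E'
from h import *
ths=[.98,.85,.72,.59,.46,.33,.2,.06]
rows(*[(*lev(t)[0],.047,lev(t)[1]) for t in ths])
E
```

```text
t 2.95 p [ 0.6342 -0.2614  0.0485] phi -19.94 w 0.0117 F [-6.4  0.9 -0.5]
[1.4, -14.7, -6.4, 7.3, 0.3, -0.0]
[1.4, -24.3, -8.3, 14.8, 0.3, -0.1]
[1.4, -33.5, -11.4, 22.2, 0.3, -0.1]
[1.4, -42.3, -15.7, 29.7, 0.2, -0.1]
[1.4, -50.4, -21.0, 37.1, 0.2, -0.1]
[1.3, -57.8, -27.4, 44.6, 0.2, -0.1]
[1.3, -64.2, -34.7, 52.0, 0.2, -0.1]
[1.2, -70.1, -43.4, 60.0, 0.2, -0.2]
```

```bash
python3 - <<'E'
from h import *
ths=[1.06,.92,.78,.64,.5,.36,.22,.08,0,-.02]
rows(*[(*lev(t,.081)[0],.048,lev(t)[1]-2*max(0,t)) for t in ths])
E
```

```text
t 2.95 p [ 0.6342 -0.2614  0.0485] phi -19.94 w 0.0117 F [-6.4  0.9 -0.5]
[0.5, -9.0, 0.1, 4.9, 0.3, -0.0]
[0.5, -20.3, -1.2, 12.6, 0.3, -0.1]
[0.4, -31.2, -4.1, 20.3, 0.3, -0.1]
[0.4, -41.7, -8.5, 28.1, 0.2, -0.1]
[0.4, -51.4, -14.3, 35.8, 0.2, -0.1]
[0.4, -60.2, -21.4, 43.6, 0.2, -0.1]
[0.3, -68.0, -29.7, 51.3, 0.2, -0.1]
[0.3, -74.5, -39.0, 59.0, 0.2, -0.2]
[0.2, -77.6, -44.6, 63.5, 0.2, -0.2]
[0.2, -78.3, -46.1, 64.6, 0.2, -0.2]
```

Request:
apply_moves(moves=[[0, -9, 0, 5, 0, 0, 0], [0, -20, -1, 12.5, 0, 0, 0], [0, -31, -4, 20.5, 0, 0, 0], [0, -41.5, -8.5, 28, 0, 0, 0], [0, -51.5, -14.5, 36, 0, 0, 0], [0, -60, -21.5, 43.5, 0, 0, 0], [0, -68, -29.5, 51.5, 0, 0, 0], [0, -74.5, -39, 59, 0, 0, 0]])

```text
t: 3.75
position: [0.5762, -0.1989, 0.0488]
orientation: [2.117, 0.196, -2.125]
contact_force: [-3.0, -2.2, -12.2]
width: 0.0112
```

Request:
apply_moves(moves=[[0, 0, 0, 0, 0, 0, 0]])

```text
t: 3.85
position: [0.576, -0.1978, 0.0491]
orientation: [2.118, 0.195, -2.126]
contact_force: [5.1, -0.1, -22.5]
width: 0.0108
```

```bash
python3 - <<'E'
from h import *
rows(*[(*lev(t,.081)[0],.048,lev(t)[1]) for t in (.08,.04,0,-.02)])
E
```

```text
t 3.85 p [ 0.576  -0.1978  0.0491] phi -79.29 w 0.0108 F [  5.1  -0.1 -22.5]
[1.1, 1.9, -1.2, -0.5, 0.2, -0.2]
[1.0, -1.4, -1.2, 1.8, 0.2, -0.2]
[1.0, -4.6, -1.4, 4.1, 0.2, -0.2]
[1.0, -6.2, -1.5, 5.3, 0.2, -0.2]
```

Request:
apply_moves(moves=[[1, -4, -1, 4, 0, 0, 0], [1, -7, -1, 6, 0, 0, 0], [1, -8, -1, 6, 0, 0, 0], [1, -8, -1, 6, 0, 0, 0]])

```text
t: 4.25
position: [0.575, -0.1915, 0.0489]
orientation: [2.169, 0.088, -2.178]
contact_force: [-4.6, -5.7, -11.2]
width: 0.0109
```

Request:
apply_moves(moves=[[0, 0, 0, 0, 0, 0, 0.5], [0, 0, 0, 0, 0, 0, 0.5], [0, 0, 0, 0, 0, 0, 0.5], [-60, 0, 0, 0, 0, 0, 0.5], [-110, 0, 0, 0, 0, 0, 1], [-150, 0, 0, 0, 0, 0, 1], [-150, 0, 0, 0, 0, 0, 1], [-150, 0, 0, 0, 0, 0, 1]])

```text
t: 5.05
position: [0.5765, -0.1908, 0.2012]
orientation: [2.173, 0.087, -2.172]
contact_force: [0.3, 0.6, -0.4]
width: 0.0852
```

```bash
python3 - <<'E'
from h import *
d=snap('wrist','w2'); im=d['img'][:,:,::-1].copy()
for r in(0,.095):
    u=proj(d,(*lev(0,r)[0],.074))[0]; cv2.drawMarker(im,tuple(np.round(u).astype(int)),(0,0,255),0,8)
cv2.imwrite('pics/w2m.png',im); rows()
E
```

```text
t 5.1 p [ 0.5756 -0.1904  0.1993] phi -84.96 w 0.0852 F [ 0.7 -0.1 -1.4]
```

View pics/w2m.png

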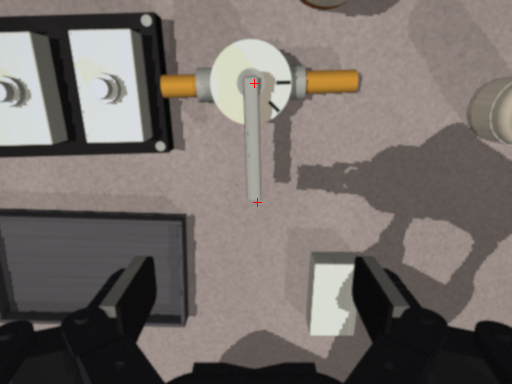

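Lever lies over the shut mark (pivot (253,82), tip (254,198)); only the half-open and open marks are visible. Step 1 should be met. Now a wrist look at the nest from a grasp-aligned pose.

```bash
python3 - <<'E'
from h import *
rows((.60,.015,.2,-83.4))
E
```

```text
t 5.1 p [ 0.5756 -0.1904  0.1993] phi -84.96 w 0.0852 F [ 0.7 -0.1 -1.4]
[-2.1, -202.4, -42.3, -1.6, 0.2, -0.4]
```

Request:
apply_moves(moves=[[-1, -202, -42, -1.6, 0, 0, 0.75], [-1, -202, -42, -1.6, 0, 0, 0.75], [-1, -202, -42, -1.6, 0, 0, 0.75], [-1, -202, -42, -1.6, 0, 0, 0.75], [-1, -202, -42, -1.6, 0, 0, 0.75], [-1, -202, -42, -1.6, 0, 0, 0.75], [-1, -202, -42, -1.6, 0, 0, 0.75], [-1, -202, -42, -1.6, 0, 0, 0.75]])

```text
t: 5.9
position: [0.5995, 0.0128, 0.1983]
orientation: [2.155, 0.116, -2.164]
contact_force: [0.2, -0.2, -0.5]
width: 0.0639
```

```bash
python3 - <<'E'
from h import *
d=snap('wrist','w3'); rows()
im=d['img'][:,:,::-1].copy()
def seg(pts,z,c): 
    q=np.array([[*nest(*p),z] for p in pts]); cv2.polylines(im,[np.round(proj(d,q)*16).astype(np.int32)],True,c,1,cv2.LINE_AA,4)
b=lambda cy,L,W:[(s*L/2,cy+t*W/2) for s,t in((-1,-1),(-1,1),(1,1),(1,-1))]
seg(b(0,.12,.24),.024,(0,0,255))
seg(b(.08,.094,.054),.024,(0,255,0))
for c in(-.08,0): seg(b(c,.09,.05),.047,(255,0,0))
cv2.imwrite('pics/w3m.png',cv2.resize(im[0:280,60:450],(780,560),interpolation=cv2.INTER_CUBIC))
E
```

```text
t 5.95 p [0.5996 0.0128 0.1985] phi -83.48 w 0.0638 F [ 0.4 -0.2  0.1]
```

View pics/w3m.png

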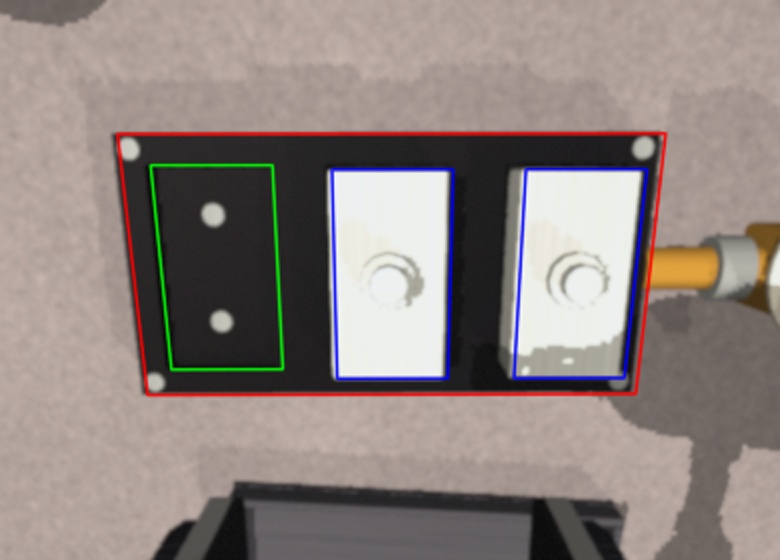

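Nest outline and block tops match my model to about 1 mm (pocket2 empty at (215,267), samples at (390,275), (580,275)). Fitting the residual, then grasping the sample nearest the valve.

```bash
python3 - <<'E'
from h import *
d=load('w3'); g=d['img'].max(2).astype(int)
m=(g<80); m=comp(m,d,(*nest(0,.08),.024)).astype(np.uint8); m[260:]=0
cs=max(cv2.findContours(m,cv2.RETR_EXTERNAL,cv2.CHAIN_APPROX_NONE)[0],key=len)
m=cv2.fillConvexPoly(np.zeros_like(m),cv2.convexHull(cs),1).astype(float)
print('nest',np.round(fit([(d,m)],(.634,.015,.115),(.12,.24,.024)),4))
for c in(0,-.08):
    p=nest(0,c)
    r=cv2.minAreaRect(unproj(d,np.argwhere(comp((d['img'].min(2)>150),d,(*nest(.02,c),.047)))[:,::-1].astype(float),.047)[:,:2].astype(np.float32)*1000)
    print('done top',np.round(r[0],1),np.round(r[1],1),r[2],'model',p)
p=nest(0,-.08); rows((*p,.12,-83.4),(*p,.025,-83.4))
E
```

```text
nest [0.6337 0.017  0.1139 0.0109]
done top [633.8  17. ] [88.6 49.5] 6.514075756072998 model [0.634 0.015]
done top [643.3 -62. ] [87.9 49.8] 6.3056817054748535 model [ 0.64317974 -0.06447158]
t 5.95 p [0.5996 0.0128 0.1985] phi -83.48 w 0.0638 F [ 0.4 -0.2  0.1]
[78.8, 81.2, -34.9, -0.1, 0.2, -0.4]
[173.8, 80.7, -35.3, -0.1, 0.2, -0.4]
```

Request:
apply_moves(moves=[[79, 79, -35, 0, 0, 0, 0.75], [79, 79, -35, 0, 0, 0, 0.75], [79, 79, -35, 0, 0, 0, 0.75], [120, 79, -35, 0, 0, 0, 0.75], [150, 79, -35, 0, 0, 0, 0.75], [173, 79, -35, 0, 0, 0, 0.75], [173, 79, -35, 0, 0, 0, 0.75], [173, 79, -35, 0, 0, 0, 0.75]])

```text
t: 6.75
position: [0.643, -0.0634, 0.0265]
orientation: [2.156, 0.115, -2.164]
contact_force: [-0.5, -0.8, -0.2]
width: 0.0645
```

Request:
apply_moves(moves=[[0, 0, 0, 0, 0, 0, 0], [0, 0, 0, 0, 0, 0, 0], [0, 0, 0, 0, 0, 0, 0], [0, 0, 0, 0, 0, 0, 0], [0, 0, 0, 0, 0, 0, 0]])

```text
t: 7.25
position: [0.6443, -0.0638, 0.029]
orientation: [2.16, 0.114, -2.159]
contact_force: [-0.2, 0.1, 7.1]
width: 0.0484
```

```bash
sed -i 's/^NEST=.*/NEST=np.array([.6338,.0165]);YAW=.114/' h.py; cat >> h.py <<'E'
TRAY=np.array([.449,-.0258]);TY=.056
def tray(x,y): return TRAY+[x*np.cos(TY)-y*np.sin(TY), x*np.sin(TY)+y*np.cos(TY)]
E
python3 - <<'E'
from h import *
ph=np.degrees(TY)-90; p=tray(0,-.045)
rows((*nest(0,-.08),.1,-83.4),(*p,.1,ph),(*p,.013,ph))
E
```

```text
t 7.25 p [ 0.6443 -0.0638  0.029 ] phi -83.54 w 0.0484 F [-0.2  0.1  7.1]
[-71.0, -0.4, 1.3, -0.1, 0.0, -0.4]
[-71.1, -14.2, 192.4, 3.3, -0.0, -0.4]
[15.9, -14.9, 192.4, 3.3, -0.0, -0.4]
```

Grip width 48 mm: held. Lift and check.

Request:
apply_moves(moves=[[-20, 0, 1, 0, 0, 0, 0], [-45, 0, 1, 0, 0, 0, 0], [-71, 0, 1, 0, 0, 0, 0], [-71, -5, 50, 0, 0, 0, 0], [-71, -10, 100, 2, 0, 0, 0], [-71, -14, 150, 3.3, 0, 0, 0], [-71, -14, 192, 3.3, 0, 0, 0], [-71, -14, 192, 3.3, 0, 0, 0]])

```text
t: 8.05
position: [0.4451, -0.0697, 0.0994]
orientation: [2.184, 0.054, -2.199]
contact_force: [0.5, 0.8, -3.8]
width: 0.0485
```

```bash
python3 - <<'E'
from h import *
d=snap('wrist','w4'); ph=np.degrees(TY)-90; p=tray(0,-.045)
rows((*p,.1,ph),(*p,.017,ph))
E
```

```text
t 8.1 p [ 0.4493 -0.0706  0.1003] phi -86.9 w 0.0484 F [ 1.6 -0.5 -4.1]
[0.3, 0.2, -2.2, -0.1, 0.1, -0.4]
[83.3, -0.4, -2.3, -0.1, 0.1, -0.4]
```

View pics/w4.png

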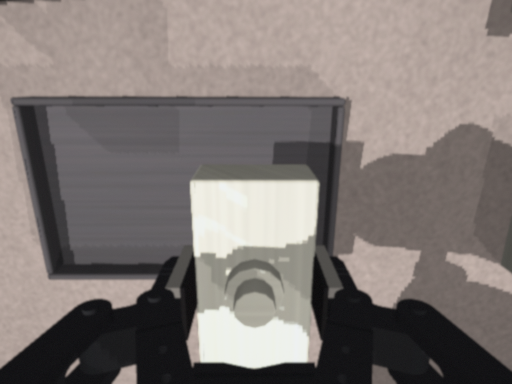

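Sample held level above the tray's right half (block at (255,270), stud up). Lowering it.

Request:
apply_moves(moves=[[30, 0, -2, 0, 0, 0, 0], [60, 0, -2, 0, 0, 0, 0], [75, 0, -2, 0, 0, 0, 0], [80, 0, -2, 0, 0, 0, 0], [82.5, 0, -2, 0, 0, 0, 0], [83, 0, -2, 0, 0, 0, 0]])

```text
t: 8.7
position: [0.4522, -0.0713, 0.0178]
orientation: [2.191, 0.051, -2.19]
contact_force: [-0.3, -0.1, -3.0]
width: 0.0489
```

```bash
python3 - <<'E'
from h import *
p=nest(0,0); rows((*p,.12,-83.4))
E
```

```text
t 8.7 p [ 0.4522 -0.0713  0.0178] phi -86.89 w 0.0489 F [-0.3 -0.1 -3. ]
[-102.7, -77.0, -186.1, -3.5, -0.0, -0.4]
```

Request:
apply_moves(moves=[[1, 0, 0, 0, 0, 0, 0], [1.5, 0, 0, 0, 0, 0, 0]])

```text
t: 8.9
position: [0.4531, -0.0715, 0.017]
orientation: [2.193, 0.05, -2.187]
contact_force: [0.3, -0.7, -0.6]
width: 0.0484
```

Request:
apply_moves(moves=[[1.5, 0, 0, 0, 0, 0, 0], [2, 0, 0, 0, 0, 0, 0]])

```text
t: 9.1
position: [0.4531, -0.0715, 0.0169]
orientation: [2.193, 0.05, -2.186]
contact_force: [-7.0, 1.7, 23.9]
width: 0.0482
```

Request:
apply_moves(moves=[[-1, 0, 0, 0, 0, 0, 0.75], [-1, 0, 0, 0, 0, 0, 0.75], [-1, 0, 0, 0, 0, 0, 0.75], [-50, 0, 0, 0, 0, 0, 0.75], [-102, 0, 0, 0, 0, 0, 0.75], [-102, 0, 0, 0, 0, 0, 0.75]])

```text
t: 9.7
position: [0.4561, -0.0716, 0.1241]
orientation: [2.202, 0.046, -2.173]
contact_force: [-0.0, -0.0, -0.8]
width: 0.064
```

```bash
python3 - <<'E'
from h import *
p=nest(0,0); rows((*p,.12,-83.4),(*p,.028,-83.4))
E
```

```text
t 9.7 p [ 0.4561 -0.0716  0.1241] phi -86.88 w 0.064 F [-0.  -0.  -0.8]
[5.5, -78.4, -182.1, -3.5, -0.7, -0.7]
[97.4, -79.5, -180.9, -3.5, -0.7, -0.7]
```

Request:
apply_moves(moves=[[5, -78, -182, -3.5, -0.7, -0.7, 0.75], [5, -78, -182, -3.5, -0.7, -0.7, 0.75], [5, -78, -182, -3.5, -0.7, -0.7, 0.75], [5, -78, -182, -3.5, -0.7, -0.7, 0.75], [5, -78, -182, -3.5, -0.7, -0.7, 0.75], [5, -78, -182, -3.5, -0.7, -0.7, 0.75]])

```text
t: 10.3
position: [0.6336, 0.0168, 0.1188]
orientation: [2.159, 0.126, -2.163]
contact_force: [-0.6, -0.1, -0.7]
width: 0.0641
```

```bash
python3 - <<'E'
from h import *
p=nest(0,0); rows((*p,.028,-83.4))
E
```

```text
t 10.3 p [0.6336 0.0168 0.1188] phi -83.3 w 0.0641 F [-0.6 -0.1 -0.7]
[90.8, 0.3, -0.3, 0.1, 0.1, -0.0]
```

Request:
apply_moves(moves=[[40, 0, 0, 0, 0, 0, 0.75], [75, 0, 0, 0, 0, 0, 0.75], [90.5, 0, 0, 0, 0, 0, 0.75], [90.5, 0, 0, 0, 0, 0, 0], [90.5, 0, 0, 0, 0, 0, 0], [90.5, 0, 0, 0, 0, 0, 0], [90.5, 0, 0, 0, 0, 0, 0], [90.5, 0, 0, 0, 0, 0, 0]])

```text
t: 11.1
position: [0.633, 0.0165, 0.0288]
orientation: [2.158, 0.126, -2.164]
contact_force: [-3.4, -1.2, -3.3]
width: 0.0485
```

```bash
python3 - <<'E'
from h import *
ph=np.degrees(TY)-90; p=tray(0,.047)
rows((*p,.1,ph))
E
```

```text
t 11.1 p [0.633  0.0165 0.0288] phi -83.3 w 0.0485 F [-3.4 -1.2 -3.3]
[-70.7, -26.3, 185.0, 3.5, 0.1, -0.0]
```

Request:
apply_moves(moves=[[-20, 0, 0, 0, 0, 0, 0], [-45, 0, 0, 0, 0, 0, 0], [-70, 0, 0, 0, 0, 0, 0], [-70, -26, 50, 1, 0, 0, 0], [-70, -26, 100, 2, 0, 0, 0], [-70, -26, 150, 3.5, 0, 0, 0], [-70, -26, 185, 3.5, 0, 0, 0], [-70, -26, 185, 3.5, 0, 0, 0]])

```text
t: 11.9
position: [0.4401, 0.0213, 0.0991]
orientation: [2.184, 0.061, -2.202]
contact_force: [-0.5, -0.8, -4.4]
width: 0.0486
```

```bash
python3 - <<'E'
from h import *
ph=np.degrees(TY)-90; p=tray(0,.047)
rows((*p,.018,ph))
E
```

```text
t 11.9 p [0.4401 0.0213 0.0991] phi -86.8 w 0.0486 F [-0.5 -0.8 -4.4]
[81.1, 0.6, -6.9, -0.0, 0.5, 0.0]
```

Request:
apply_moves(moves=[[30, 0, -5, 0, 0.5, 0, 0], [60, 0, -5, 0, 0.5, 0, 0], [74, 0, -5, 0, 0.5, 0, 0], [79, 0, -5, 0, 0.5, 0, 0], [81, 0, -5, 0, 0.5, 0, 0], [82, 0, -5, 0, 0.5, 0, 0]])

```text
t: 12.5
position: [0.4455, 0.0216, 0.0178]
orientation: [2.196, 0.062, -2.191]
contact_force: [-0.6, -0.2, -4.9]
width: 0.0487
```

Request:
apply_moves(moves=[[0.5, 0, 0, 0, 0, 0, 0], [1, 0, 0, 0, 0, 0, 0]])

```text
t: 12.7
position: [0.4463, 0.0215, 0.0175]
orientation: [2.198, 0.061, -2.188]
contact_force: [0.3, -0.2, -4.5]
width: 0.0484
```

Request:
apply_moves(moves=[[1, 0, 0, 0, 0, 0, 0], [1.5, 0, 0, 0, 0, 0, 0]])

```text
t: 12.9
position: [0.4466, 0.0215, 0.0163]
orientation: [2.199, 0.061, -2.187]
contact_force: [0.3, 0.6, -4.4]
width: 0.0487
```

Request:
apply_moves(moves=[[0, 0, 0, 0, 0, 0, 0.75], [0, 0, 0, 0, 0, 0, 0.75], [-1, 0, 0, 0, 0, 0, 0.75], [-40, 0, 0, 0, 0, 0, 0.75], [-90, 0, 0, 0, 0, 0, 0.75], [-140, 0, 0, 0, 0, 0, 0.75], [-180, 0, 0, 0, 0, 0, 0.75], [-180, 0, 0, 0, 0, 0, 0.75]])

```text
t: 13.7
position: [0.4487, 0.0212, 0.2018]
orientation: [2.21, 0.059, -2.173]
contact_force: [0.7, 0.3, -0.2]
width: 0.0643
```

```bash
python3 - <<'E'
from h import *
d=snap('top','top1'); b=snap('scene','scene1')
for n,p in dict(b0=(.617,.325,.03),b1=(.444,.263,.03),b2=(.443,-.291,.03)).items():
  for nm,e in(('top',d),('scene',b)):
    m=comp(whitemask(e['img']),e,p)
    if m is None: print(n,nm,'none');continue
    r=cv2.minAreaRect(unproj(e,np.argwhere(m)[:,::-1].astype(float),.03)[:,:2].astype(np.float32)*1000); print(n,nm,np.round(r[0],1),np.round(r[1],1),round(r[2],1))
A=d['img'][100:300,80:380,::-1];cv2.imwrite('pics/top1c.png',cv2.resize(A,(780,520),interpolation=cv2.INTER_CUBIC))
rows()
E
```

```text
b0 top [617.1 288.7] [91.4 51.4] 26.2
b0 scene [618.6 285.5] [89.9 49. ] 27.6
b1 top [443.4 263.5] [91.8 51.7] 28.7
b1 scene [445.1 260.5] [89.9 49.3] 29.2
b2 top [ 442.2 -292.3] [93.3 48.4] 3.9
b2 scene [ 442.7 -293.5] [88.9 47.6] 4.3
t 13.8 p [0.4459 0.0215 0.197 ] phi -86.79 w 0.0637 F [-0.1  0.5 -0.6]
```

View pics/top1c.png

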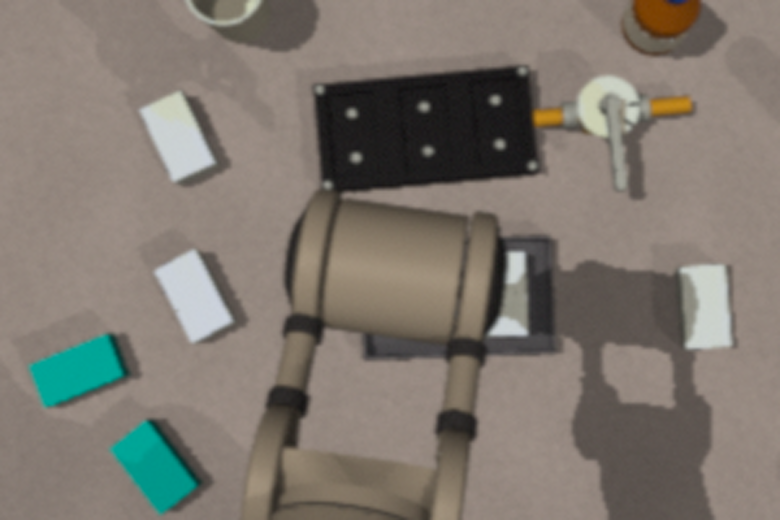

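Tray shows samples; all three pockets empty. The upper-left blank has been knocked about 37 mm (now near (0.618,0.287)). Start with the right-hand blank, wrist view first for precision.

```bash
python3 - <<'E'
from h import *
rows((.405,-.292,.2,-86))
E
```

```text
t 13.8 p [0.4459 0.0215 0.197 ] phi -86.79 w 0.0637 F [-0.1  0.5 -0.6]
[-3.2, 310.7, 58.3, -0.8, -0.4, -0.1]
```

Request:
apply_moves(moves=[[-3, 311, 58, -0.8, -0.4, 0, 1], [-3, 311, 58, -0.8, -0.4, 0, 1], [-3, 311, 58, -0.8, -0.4, 0, 1], [-3, 311, 58, -0.8, -0.4, 0, 1], [-3, 311, 58, -0.8, -0.4, 0, 1], [-3, 311, 58, -0.8, -0.4, 0, 1], [-3, 311, 58, -0.8, -0.4, 0, 1], [-3, 311, 58, -0.8, -0.4, 0, 1]])

```text
t: 14.6
position: [0.4042, -0.2938, 0.1978]
orientation: [2.186, 0.074, -2.19]
contact_force: [0.5, 0.5, 0.2]
width: 0.0855
```

```bash
cat >> h.py <<'E'
def blankfit(p,fn,show=False):
    d=snap('wrist',fn); im=d['img'].astype(int); rows()
    out=[]
    for th in(150,165,180):
        m=comp(im.min(2)>th,d,(*p,.03))
        w=unproj(d,np.argwhere(m)[:,::-1].astype(float),.03)[:,:2].astype(np.float32)*1000
        r=cv2.minAreaRect(w); print(th,np.round(r[0],1),np.round(r[1],1),round(r[2],2),'uvmax',np.argwhere(m).max(0),'mean',w.mean(0).round(1))
E
python3 - <<'E'
from h import *
blankfit((.4425,-.292),'w5')
E
```

```text
t 14.65 p [ 0.4045 -0.292   0.198 ] phi -86.11 w 0.0854 F [ 0.4  1.4 -0.6]
150 [ 442.8 -290.5] [90.  49.5] 4.31 uvmax [180 282] mean [ 444.7 -290.4]
165 [ 442.8 -290.6] [88.5 49.2] 4.37 uvmax [179 282] mean [ 444.7 -290.5]
180 [ 442.8 -290.7] [88.4 48.1] 4.34 uvmax [179 281] mean [ 444.8 -290.5]
```

View pics/w5.png

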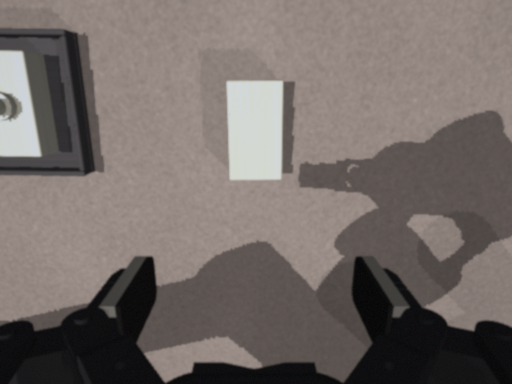

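Blank at pixels (228–282, 81–180): centre (0.4428,-0.2906), yaw 4.3°, size 90×49 as it must be.

```bash
python3 - <<'E'
from h import *
rows((.4428,-.2906,.08,-85.7),(.4428,-.2906,.012,-85.7))
E
```

```text
t 14.65 p [ 0.4045 -0.292   0.198 ] phi -86.11 w 0.0854 F [ 0.4  1.4 -0.6]
[118.0, 1.4, -38.5, -0.4, 0.1, 0.1]
[186.0, 1.6, -38.6, -0.4, 0.1, 0.1]
```

Request:
apply_moves(moves=[[40, 1.5, -38.5, -0.4, 0, 0, 1], [80, 1.5, -38.5, -0.4, 0, 0, 0.8], [118, 1.5, -38.5, -0.4, 0, 0, 0.8], [150, 1.5, -38.5, -0.4, 0, 0, 0.8], [175, 1.5, -38.5, -0.4, 0, 0, 0.8], [186, 1.5, -38.5, -0.4, 0, 0, 0.8], [186, 1.5, -38.5, -0.4, 0, 0, 0.8], [186, 1.5, -38.5, -0.4, 0, 0, 0]])

```text
t: 15.45
position: [0.4433, -0.2901, 0.0128]
orientation: [2.182, 0.085, -2.185]
contact_force: [0.1, -0.1, 0.3]
width: 0.055
```

Request:
apply_moves(moves=[[0, 0, 0, 0, 0, 0, 0], [0, 0, 0, 0, 0, 0, 0], [0, 0, 0, 0, 0, 0, 0], [0, 0, 0, 0, 0, 0, 0], [0, 0, 0, 0, 0, 0, 0]])

```text
t: 15.95
position: [0.4438, -0.2903, 0.0138]
orientation: [2.183, 0.083, -2.183]
contact_force: [-0.1, 2.1, 6.8]
width: 0.0486
```

```bash
python3 - <<'E'
from h import *
p=nest(0,-.08);ph=np.degrees(YAW)-90
rows((*p,.1,ph))
E
```

```text
t 15.95 p [ 0.4438 -0.2903  0.0138] phi -85.67 w 0.0486 F [-0.1  2.1  6.8]
[-86.0, -211.6, -215.8, -2.2, -0.0, 0.0]
```

Request:
apply_moves(moves=[[-40, 0, 0, 0, 0, 0, 0], [-85, 0, 0, 0, 0, 0, 0], [-125, 0, 0, 0, 0, 0, 0], [-125, -100, -100, -2, 0, 0, 0], [-125, -211, -216, -2.2, 0, 0, 0], [-125, -211, -216, -2.2, 0, 0, 0], [-125, -211, -216, -2.2, 0, 0, 0], [-125, -211, -216, -2.2, 0, 0, 0]])

```text
t: 16.75
position: [0.6094, -0.1009, 0.1386]
orientation: [2.162, 0.124, -2.164]
contact_force: [0.3, -1.1, -3.7]
width: 0.0484
```

Request:
apply_moves(moves=[[0, -36, -37, 0, 0, 0, 0], [40, -36, -37, 0, 0, 0, 0], [40, -36, -37, 0, 0, 0, 0]])

```text
t: 17.05
position: [0.6389, -0.0584, 0.0928]
orientation: [2.151, 0.13, -2.176]
contact_force: [-1.9, 0.1, -5.2]
width: 0.0484
```

```bash
python3 - <<'E'
from h import *
p=nest(.001,-.08);ph=np.degrees(YAW)-90
rows((*p,.06,ph),(*p,.0308,ph))
E
```

```text
t 17.05 p [ 0.6389 -0.0584  0.0928] phi -83.32 w 0.0484 F [-1.9  0.1 -5.2]
[32.7, 5.2, -4.8, 0.1, 0.6, 0.3]
[61.9, 5.3, -5.1, 0.1, 0.6, 0.3]
```

Request:
apply_moves(moves=[[20, 5, -5, 0, 0.6, 0.3, 0], [33, 5, -5, 0, 0.6, 0.3, 0], [33, 5, -5, 0, 0.6, 0.3, 0], [33, 5, -5, 0, 0.6, 0.3, 0]])

```text
t: 17.45
position: [0.644, -0.0633, 0.0605]
orientation: [2.161, 0.124, -2.162]
contact_force: [0.5, -0.2, -2.2]
width: 0.0486
```

```bash
python3 - <<'E'
from h import *
p=nest(.001,-.08);ph=np.degrees(YAW)-90
d=snap('wrist','w6')
rows((*p,.038,ph),(*p,.0308,ph))
im=d['img'][:,:,::-1].copy()
def seg(pts,z,c): 
    q=np.array([[*nest(*p),z] for p in pts]); cv2.polylines(im,[np.round(proj(d,q)*16).astype(np.int32)],True,c,1,cv2.LINE_AA,4)
bx=lambda cy,L,W:[(s*L/2,cy+t*W/2) for s,t in((-1,-1),(-1,1),(1,1),(1,-1))]
seg(bx(0,.12,.24),.024,(0,0,255))
seg(bx(-.08,.09,.05),.0762,(255,0,0)); 
cv2.imwrite('pics/w6m.png',im)
E
```

```text
t 17.5 p [ 0.6445 -0.0633  0.061 ] phi -83.37 w 0.0488 F [ 0.9  1.1 -3.9]
[23.0, -0.5, 0.6, 0.1, -0.0, -0.1]
[30.2, -0.5, 0.6, 0.1, -0.0, -0.1]
```

View pics/w6m.png

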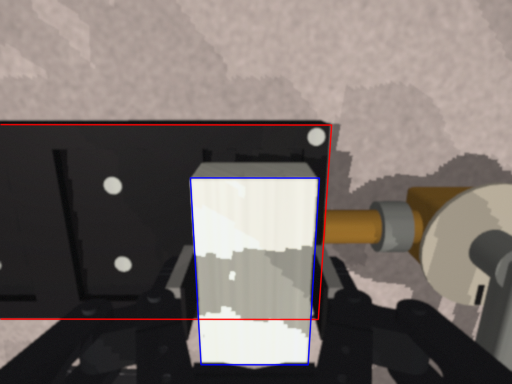

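```bash
python3 - <<'E'
from h import *
d=load('w6'); T=d['camera_from_world']; print('cam',-T[:3,:3].T@T[:3,3])
for z in(0,.024): print(z,proj(d,[(*nest(.06,-.12),z),(*nest(.06,-.02),z),(*nest(-.06,-.12),z)]).round(1).tolist())
g=d['img'].max(2); 
for c in(230,260,290): print(c,g[112:132,c].tolist())
print(g[140,318:345].tolist())
# far pocket edges
for z in(.024,.017): print('pocket1 far edge',z,proj(d,[(*nest(.047,.027),z),(*nest(.047,-.027),z),(*nest(-.047,.027),z),(*nest(-.047,-.027),z)]).round(1).tolist())
E
```

```text
cam [ 0.72025532 -0.05393959  0.20344082]
0 [[322.3, 120.4], [152.4, 120.2], [311.6, 296.6]]
0.024 [[331.1, 124.5], [139.2, 124.3], [317.8, 319.0]]
230 [168, 170, 171, 172, 173, 173, 167, 138, 86, 37, 17, 18, 27, 35, 34, 35, 37, 36, 36, 35]
260 [171, 171, 171, 171, 171, 169, 163, 135, 83, 35, 19, 20, 28, 34, 35, 35, 34, 35, 34, 35]
290 [173, 176, 178, 177, 175, 174, 166, 136, 86, 37, 18, 19, 29, 35, 37, 35, 37, 37, 37, 35]
[199, 200, 201, 200, 192, 167, 114, 60, 36, 35, 57, 95, 111, 109, 105, 104, 102, 102, 105, 123, 155, 172, 175, 175, 175, 175, 177]
pocket1 far edge 0.024 [[53.4, 149.0], [154.8, 149.1], [80.3, 300.8], [168.0, 300.9]]
pocket1 far edge 0.017 [[60.6, 146.8], [158.3, 146.9], [85.7, 294.2], [170.7, 294.4]]
```

Block top matches the expected outline (192–319 × 178–365), and the nest matches to under 1 mm (the far wall's foot explains the row-120 edge). Inserting.

Request:
apply_moves(moves=[[12, -0.8, 0.6, 0, 0, 0, 0], [22, -0.8, 0.6, 0, 0, 0, 0], [25, -0.8, 0.6, 0, 0, 0, 0], [28, -0.8, 0.6, 0, 0, 0, 0], [30, -0.8, 0.6, 0, 0, 0, 0], [30.5, -0.8, 0.6, 0, 0, 0, 0]])

```text
t: 18.1
position: [0.6439, -0.0626, 0.0309]
orientation: [2.162, 0.124, -2.16]
contact_force: [-1.7, 0.7, 1.0]
width: 0.0487
```

Request:
apply_moves(moves=[[0.5, 0, 0, 0, 0, 0, 0], [1, 0, 0, 0, 0, 0, 0]])

```text
t: 18.3
position: [0.644, -0.0626, 0.0309]
orientation: [2.162, 0.124, -2.16]
contact_force: [-5.0, 0.4, 7.4]
width: 0.0484
```

Seated (height matches, contact force up).

Request:
apply_moves(moves=[[0, 0, 0, 0, 0, 0, 0.75], [0, 0, 0, 0, 0, 0, 0.75], [-1, 0, 0, 0, 0, 0, 0.75], [-40, 0, 0, 0, 0, 0, 0.75], [-90, 0, 0, 0, 0, 0, 0.75], [-140, 0, 0, 0, 0, 0, 0.75], [-165, 0, 0, 0, 0, 0, 0.75], [-165, 0, 0, 0, 0, 0, 0.75]])

```text
t: 19.1
position: [0.6461, -0.0628, 0.2014]
orientation: [2.172, 0.121, -2.148]
contact_force: [0.3, -0.4, -0.2]
width: 0.0641
```

```bash
python3 - <<'E'
from h import *
rows((.411,.244,.2,-61))
E
```

```text
t 19.1 p [ 0.6461 -0.0628  0.2014] phi -83.36 w 0.0641 F [ 0.3 -0.4 -0.2]
[-2.3, -331.9, 198.0, -22.4, -0.6, -0.4]
```

Request:
apply_moves(moves=[[-2, -332, 198, -22.4, -0.6, -0.4, 1], [-2, -332, 198, -22.4, -0.6, -0.4, 1], [-2, -332, 198, -22.4, -0.6, -0.4, 1], [-2, -332, 198, -22.4, -0.6, -0.4, 1], [-2, -332, 198, -22.4, -0.6, -0.4, 1], [-2, -332, 198, -22.4, -0.6, -0.4, 1], [-2, -332, 198, -22.4, -0.6, -0.4, 1], [-2, -332, 198, -22.4, -0.6, -0.4, 1]])

```text
t: 19.9
position: [0.4084, 0.2458, 0.1989]
orientation: [1.934, 0.503, -1.939]
contact_force: [0.6, 1.0, -0.9]
width: 0.0852
```

Request:
apply_moves(moves=[[0, 0, 0, 0, 0, 0, 1], [0, 0, 0, 0, 0, 0, 1]])

```text
t: 20.1
position: [0.4077, 0.246, 0.1981]
orientation: [1.931, 0.505, -1.939]
contact_force: [-0.2, -0.7, -1.0]
width: 0.0854
```

```bash
python3 - <<'E'
from h import *
blankfit((.444,.262),'w7')
c=(.444,.262); rows((*c,.08,-61),(*c,.013,-61))
E
```

```text
t 20.15 p [0.4085 0.2454 0.1982] phi -60.84 w 0.0855 F [-0.2  0.7 -0.6]
150 [444.1 263.7] [89.6 49.4] 29.51 uvmax [178 285] mean [445.6 264.5]
165 [444.3 263.7] [88. 49.] 29.54 uvmax [177 285] mean [445.9 264.6]
180 [444.2 263.7] [87.8 47.9] 29.45 uvmax [177 285] mean [445.6 264.4]
t 20.15 p [0.4085 0.2454 0.1982] phi -60.84 w 0.0855 F [-0.2  0.7 -0.6]
[118.1, 2.9, -39.5, 0.2, 0.2, 0.0]
[185.1, 3.0, -39.7, 0.2, 0.2, 0.0]
```

Request:
apply_moves(moves=[[40, 1.5, -40.5, -0.3, 0.2, 0, 1], [80, 1.5, -40.5, -0.3, 0.2, 0, 0.8], [118, 1.5, -40.5, -0.3, 0.2, 0, 0.8], [150, 1.5, -40.5, -0.3, 0.2, 0, 0.8], [175, 1.5, -40.5, -0.3, 0.2, 0, 0.8], [185, 1.5, -40.5, -0.3, 0.2, 0, 0.8], [185, 1.5, -40.5, -0.3, 0.2, 0, 0.8], [185, 1.5, -40.5, -0.3, 0.2, 0, 0.8]])

```text
t: 20.95
position: [0.4451, 0.2634, 0.0139]
orientation: [1.935, 0.508, -1.932]
contact_force: [-1.1, 0.5, 1.0]
width: 0.0682
```

Request:
apply_moves(moves=[[0, 0, 0, 0, 0, 0, 0], [0, 0, 0, 0, 0, 0, 0], [0, 0, 0, 0, 0, 0, 0], [0, 0, 0, 0, 0, 0, 0], [0, 0, 0, 0, 0, 0, 0]])

```text
t: 21.45
position: [0.4464, 0.2637, 0.0158]
orientation: [1.939, 0.508, -1.929]
contact_force: [0.9, -2.3, 6.2]
width: 0.0483
```

```bash
python3 - <<'E'
from h import *
p=nest(.001,0);ph=np.degrees(YAW)-90
o=arm.get_obs(); Rm=R.from_rotvec(o['orientation']).as_matrix(); print('block ctr in tool',(Rm.T@(np.array([.4442,.2637,0])-o['position']))*1000)
rows((*p,.1,ph))
E
```

```text
block ctr in tool [15.74274248 -1.05874562  2.00156865]
t 21.45 p [0.4464 0.2637 0.0158] phi -60.6 w 0.0483 F [ 0.9 -2.3  6.2]
[-84.0, 307.8, -43.3, 22.9, -0.3, 0.0]
```

Request:
apply_moves(moves=[[-30, 0, 0, 0, 0, 0, 0], [-60, 0, 0, 0, 0, 0, 0], [-84, 30, -5, 3, 0, 0, 0], [-84, 100, -14, 8, 0, 0, 0], [-84, 200, -28, 16, 0, 0, 0], [-84, 308, -44, 23, 0, 0, 0], [-84, 308, -44, 23, 0, 0, 0], [-84, 308, -44, 23, 0, 0, 0]])

```text
t: 22.25
position: [0.6175, 0.0394, 0.1006]
orientation: [2.171, 0.123, -2.159]
contact_force: [0.3, 0.9, -3.7]
width: 0.0481
```

```bash
python3 - <<'E'
from h import *
p=nest(.002,0);ph=np.degrees(YAW)-90
rows((*p,.062,ph))
E
```

```text
t 22.25 p [0.6175 0.0394 0.1006] phi -83.6 w 0.0481 F [ 0.3  0.9 -3.7]
[38.6, 24.6, -15.4, -0.1, -0.3, 0.1]
```

Request:
apply_moves(moves=[[0, 24.5, -15.5, 0, -0.3, 0, 0], [20, 24.5, -15.5, 0, -0.3, 0, 0], [38.5, 24.5, -15.5, 0, -0.3, 0, 0], [38.5, 24.5, -15.5, 0, -0.3, 0, 0], [38.5, 24.5, -15.5, 0, -0.3, 0, 0]])

```text
t: 22.75
position: [0.6357, 0.017, 0.0624]
orientation: [2.164, 0.123, -2.165]
contact_force: [0.5, -0.4, -4.3]
width: 0.0485
```

```bash
cat >> h.py <<'E'
def chk(cy,off,fn):
    "over a pocket: fit the held block's top front edge vs expected; print correction rows"
    d=snap('wrist',fn); o=arm.get_obs(); zt=o['position'][2]-off+.03
    m=comp(d['img'].min(2)>120,d,(*nest(0.02,cy),zt))
    w=unproj(d,np.argwhere(m)[:,::-1].astype(float),zt)[:,:2]-NEST
    c,s=np.cos(YAW),np.sin(YAW); w=w@np.array([[c,-s],[s,c]])*1000-[0,cy*1000]
    print('block top in nest axes: x 1/99%',np.percentile(w[:,0],[.5,99.5]).round(1),'y',np.percentile(w[:,1],[1,99]).round(1))
E
python3 - <<'E'
from h import *
chk(0,.0158,'w8')
d=load('w6');zt=.061-.0138+.03
m=comp(d['img'].min(2)>120,d,(*nest(.02,-.08),zt)); w=(unproj(d,np.argwhere(m)[:,::-1].astype(float),zt)[:,:2]-NEST)@np.array([[np.cos(YAW),-np.sin(YAW)],[np.sin(YAW),np.cos(YAW)]])*1000+[0,80]
print('ref w6',np.percentile(w[:,0],[.5,99.5]).round(1),np.percentile(w[:,1],[1,99]).round(1))
p=nest(.002,0);ph=np.degrees(YAW)-90
rows((*p,.0328,ph))
E
```

```text
block top in nest axes: x 1/99% [-44.1  44.6] y [-25.8  27.9]
ref w6 [-43.3  45.4] [-26.5  26.7]
t 22.8 p [0.6363 0.0171 0.0632] phi -83.58 w 0.0486 F [-0.2 -0.6 -3.5]
[30.4, 0.3, 0.6, -0.1, -0.1, 0.1]
```

Request:
apply_moves(moves=[[12, 0, 0.5, 0, 0, 0, 0], [22, 0, 0.5, 0, 0, 0, 0], [25, 0, 0.5, 0, 0, 0, 0], [28, 0, 0.5, 0, 0, 0, 0], [30, 0, 0.5, 0, 0, 0, 0], [30.5, 0, 0.5, 0, 0, 0, 0]])

```text
t: 23.4
position: [0.636, 0.0171, 0.0329]
orientation: [2.166, 0.123, -2.163]
contact_force: [-1.1, -0.2, -0.8]
width: 0.0484
```

Request:
apply_moves(moves=[[0.5, 0, 0, 0, 0, 0, 0], [1, 0, 0, 0, 0, 0, 0]])

```text
t: 23.6
position: [0.636, 0.0171, 0.0328]
orientation: [2.166, 0.123, -2.162]
contact_force: [-5.0, 1.4, 7.1]
width: 0.0485
```

Request:
apply_moves(moves=[[0, 0, 0, 0, 0, 0, 0.75], [0, 0, 0, 0, 0, 0, 0.75], [-1, 0, 0, 0, 0, 0, 0.75], [-40, 0, 0, 0, 0, 0, 0.75], [-90, 0, 0, 0, 0, 0, 0.75], [-140, 0, 0, 0, 0, 0, 0.75], [-165, 0, 0, 0, 0, 0, 0.75], [-165, 0, 0, 0, 0, 0, 0.75]])

```text
t: 24.4
position: [0.638, 0.0166, 0.2033]
orientation: [2.176, 0.122, -2.151]
contact_force: [0.3, 0.8, 0.5]
width: 0.0644
```

```bash
python3 - <<'E'
from h import *
rows((.584,.27,.2,-63))
E
```

```text
t 24.4 p [0.638  0.0166 0.2033] phi -83.57 w 0.0644 F [0.3 0.8 0.5]
[2.8, -257.8, 25.4, -20.6, -0.7, -0.2]
```

Request:
apply_moves(moves=[[2, -258, 25, -20.6, -0.7, -0.2, 1], [2, -258, 25, -20.6, -0.7, -0.2, 1], [2, -258, 25, -20.6, -0.7, -0.2, 1], [2, -258, 25, -20.6, -0.7, -0.2, 1], [2, -258, 25, -20.6, -0.7, -0.2, 1], [2, -258, 25, -20.6, -0.7, -0.2, 1], [2, -258, 25, -20.6, -0.7, -0.2, 1], [2, -258, 25, -20.6, -0.7, -0.2, 1]])

```text
t: 25.2
position: [0.5844, 0.2691, 0.2]
orientation: [1.957, 0.47, -1.961]
contact_force: [0.5, 0.1, 0.7]
width: 0.0852
```

```bash
python3 - <<'E'
from h import *
blankfit((.6178,.287),'w9')
c=(.6178,.287); rows((*c,.08,-63),(*c,.013,-63))
E
```

```text
t 25.25 p [0.5847 0.2686 0.2002] phi -63.05 w 0.0855 F [0.1 0.5 0.3]
150 [617.5 288.7] [89.6 49.4] 27.21 uvmax [180 280] mean [619.5 289.7]
165 [617.8 288.8] [88.7 49.1] 27.24 uvmax [179 279] mean [619.4 289.6]
180 [618.  288.7] [86.9 48.2] 27.19 uvmax [178 279] mean [619.7 289.6]
t 25.25 p [0.5847 0.2686 0.2002] phi -63.05 w 0.0855 F [0.1 0.5 0.3]
[120.2, -1.4, -38.1, -0.1, 0.1, 0.0]
[187.2, -1.3, -38.2, -0.1, 0.1, 0.0]
```

Request:
apply_moves(moves=[[40, -3, -38.5, -0.3, 0, 0, 1], [80, -3, -38.5, -0.3, 0, 0, 0.8], [120, -3, -38.5, -0.3, 0, 0, 0.8], [150, -3, -38.5, -0.3, 0, 0, 0.8], [175, -3, -38.5, -0.3, 0, 0, 0.8], [187, -3, -38.5, -0.3, 0, 0, 0.8], [187, -3, -38.5, -0.3, 0, 0, 0.8], [187, -3, -38.5, -0.3, 0, 0, 0.8]])

```text
t: 26.05
position: [0.6184, 0.288, 0.0143]
orientation: [1.957, 0.473, -1.957]
contact_force: [0.3, 1.1, 0.0]
width: 0.0684
```

Request:
apply_moves(moves=[[0, 0, 0, 0, 0, 0, 0], [0, 0, 0, 0, 0, 0, 0], [0, 0, 0, 0, 0, 0, 0], [0, 0, 0, 0, 0, 0, 0], [0, 0, 0, 0, 0, 0, 0]])

```text
t: 26.55
position: [0.62, 0.2882, 0.017]
orientation: [1.962, 0.473, -1.952]
contact_force: [-0.6, 0.0, 5.9]
width: 0.0485
```

```bash
python3 - <<'E'
from h import *
p=nest(.001,.08);ph=np.degrees(YAW)-90
o=arm.get_obs(); Rm=R.from_rotvec(o['orientation']).as_matrix(); print('block ctr in tool',(Rm.T@(np.array([.6178,.2887,0])-o['position']))*1000)
rows((*p,.1,ph))
E
```

```text
block ctr in tool [16.95694496 -1.42525176  1.81244467]
t 26.55 p [0.62   0.2882 0.017 ] phi -62.82 w 0.0485 F [-0.6  0.   5.9]
[-83.2, 173.6, 82.3, 20.6, -0.3, -0.0]
```

Request:
apply_moves(moves=[[-30, 0, 0, 0, 0, 0, 0], [-60, 0, 0, 0, 0, 0, 0], [-83, 30, 15, 4, 0, 0, 0], [-83, 70, 33, 9, 0, 0, 0], [-83, 120, 57, 16, 0, 0, 0], [-83, 173, 82, 20.6, -0.3, 0, 0], [-83, 173, 82, 20.6, -0.3, 0, 0], [-83, 173, 82, 20.6, -0.3, 0, 0]])

```text
t: 27.35
position: [0.6259, 0.0941, 0.1001]
orientation: [2.163, 0.12, -2.164]
contact_force: [-0.2, -0.1, -2.5]
width: 0.0482
```

```bash
python3 - <<'E'
from h import *
p=nest(.0018,.08);ph=np.degrees(YAW)-90
rows((*p,.064,ph))
E
```

```text
t 27.35 p [0.6259 0.0941 0.1001] phi -83.6 w 0.0482 F [-0.2 -0.1 -2.5]
[36.1, -2.1, -0.8, -0.1, 0.0, -0.0]
```

Request:
apply_moves(moves=[[20, -2, -0.8, 0, 0, 0, 0], [36, -2, -0.8, 0, 0, 0, 0], [36, -2, -0.8, 0, 0, 0, 0], [36, -2, -0.8, 0, 0, 0, 0]])

```text
t: 27.75
position: [0.6264, 0.0973, 0.0643]
orientation: [2.162, 0.122, -2.164]
contact_force: [0.3, -0.1, -1.7]
width: 0.048
```

```bash
python3 - <<'E'
from h import *
chk(.08,.017,'w10')
p=nest(.0018,.08);ph=np.degrees(YAW)-90
rows((*p,.034,ph))
E
```

```text
block top in nest axes: x 1/99% [-44.4  44.9] y [-25.2  29. ]
t 27.8 p [0.6269 0.0971 0.0649] phi -83.53 w 0.0485 F [ 0.6 -1.7 -3.5]
[30.9, 0.9, 0.5, -0.1, -0.0, -0.0]
```

Request:
apply_moves(moves=[[12, 0.6, 0.3, 0, 0, 0, 0], [22, 0.6, 0.3, 0, 0, 0, 0], [25, 0.6, 0.3, 0, 0, 0, 0], [28, 0.6, 0.3, 0, 0, 0, 0], [30, 0.6, 0.3, 0, 0, 0, 0], [31, 0.6, 0.3, 0, 0, 0, 0]])

```text
t: 28.4
position: [0.6267, 0.0965, 0.034]
orientation: [2.164, 0.122, -2.162]
contact_force: [-2.8, -0.3, 2.9]
width: 0.0482
```

Request:
apply_moves(moves=[[0.5, 0, 0, 0, 0, 0, 0], [1, 0, 0, 0, 0, 0, 0]])

```text
t: 28.6
position: [0.6267, 0.0964, 0.0339]
orientation: [2.164, 0.122, -2.162]
contact_force: [-4.3, -1.0, 7.2]
width: 0.0481
```

Release, rise, and back off for a check view of nest, tray and lever.

Request:
apply_moves(moves=[[0, 0, 0, 0, 0, 0, 0.75], [0, 0, 0, 0, 0, 0, 0.75], [-1, 0, 0, 0, 0, 0, 0.75], [-40, 0, 0, 0, 0, 0, 0.75], [-90, 0, 0, 0, 0, 0, 0.75], [-140, 0, 0, 0, 0, 0, 0.75], [-185, 40, 60, 0, 0, 0, 0.75], [-225, 80, 110, 0, 0, 0, 0.75]])

```text
t: 29.4
position: [0.5631, 0.0399, 0.2286]
orientation: [2.166, 0.123, -2.158]
contact_force: [-0.0, -0.5, 0.5]
width: 0.0641
```

Request:
apply_moves(moves=[[-40, 50, 20, 0, 0, 0, 0.5], [-60, 100, 40, 0, 0, 0, 0.5], [-60, 115, 40, 0, 0, 0, 0.5], [-60, 115, 40, 0, 0, 0, 0.5], [-60, 115, 40, 0, 0, 0, 0.5]])

```text
t: 29.9
position: [0.5363, -0.0794, 0.2888]
orientation: [2.168, 0.121, -2.158]
contact_force: [0.5, 0.2, -1.2]
width: 0.043
```

```bash
python3 - <<'E'
from h import *
d=snap('wrist','w11'); rows()
im=d['img'][:,:,::-1].copy()
def seg(f,pts,z,c): 
    q=np.array([[*f(*p),z] for p in pts]); cv2.polylines(im,[np.round(proj(d,q)*16).astype(np.int32)],True,c,1,cv2.LINE_AA,4)
bx=lambda cy,L,W:[(s*L/2,cy+t*W/2) for s,t in((-1,-1),(-1,1),(1,1),(1,-1))]
for c in(-.08,0,.08): seg(nest,bx(c,.09,.05),.047,(255,0,0))
for c in(-.045,.047): seg(tray,bx(c,.09,.05),.035,(0,160,0))
seg(tray,bx(0,.12,.2),.022,(0,0,255))
cv2.imwrite('pics/w11m.png',cv2.resize(im,(800,600),interpolation=cv2.INTER_CUBIC))
E
```

```text
t 29.95 p [ 0.5362 -0.0785  0.2883] phi -83.45 w 0.0426 F [0.3 0.2 0.6]
```

View pics/w11m.png

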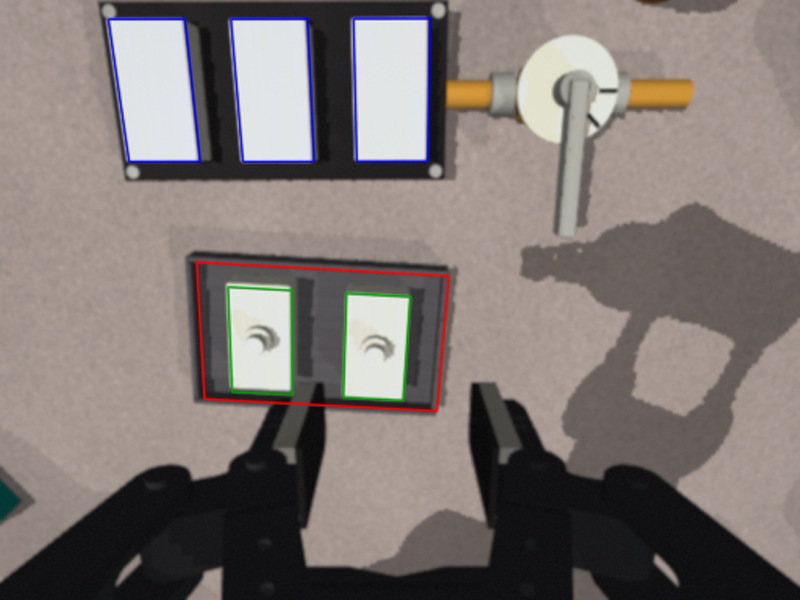

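All three blanks coincide with the seated outlines, and both studded samples lie flat in the tray, stud up at (262,338), (377,347). Measuring the lever: pivot (578,90), tip end (566,235).

```bash
python3 - <<'E'
from h import *
d=load('w11'); s=.64
for z in (.074,):
    a,b=unproj(d,[((578.5)*s-.5,(91.5)*s-.5),((566.5)*s-.5,(235)*s-.5)],z)[:,:2]; v=b-a; print(a,b,VALVE,np.linalg.norm(v),np.arctan2(v[1],v[0])%(2*np.pi)-np.pi-YAW)
rows((*lev(0,.075)[0],.2,lev(0)[1]),(*lev(0,.075)[0],.047,lev(0)[1]))
E
```

```text
[ 0.65464182 -0.17989279] [ 0.56455974 -0.19108197] [ 0.65655065 -0.18220181] 0.09077432190295028 0.009578017303252792
t 29.95 p [ 0.5362 -0.0785  0.2883] phi -83.45 w 0.0426 F [0.3 0.2 0.6]
[88.4, 116.7, -32.4, 0.0, -0.2, -0.0]
[241.4, 116.7, -31.9, 0.0, -0.2, -0.0]
```

Lever still shut (0.01 rad). Now grip it.

Request:
apply_moves(moves=[[88, 117, -32, 0, 0, 0, 0.5], [88, 117, -32, 0, 0, 0, 0.5], [88, 117, -32, 0, 0, 0, 0.5], [88, 117, -32, 0, 0, 0, 0.5], [88, 117, -32, 0, 0, 0, 0.5], [88, 117, -32, 0, 0, 0, 0.5]])

```text
t: 30.55
position: [0.5821, -0.1894, 0.2009]
orientation: [2.166, 0.126, -2.157]
contact_force: [0.1, -1.0, 0.3]
width: 0.0427
```

```bash
python3 - <<'E'
from h import *
rows((*lev(0.01,.075)[0],.047,lev(0.01)[1]))
E
```

```text
t 30.55 p [ 0.5821 -0.1894  0.2009] phi -83.34 w 0.0427 F [ 0.1 -1.   0.3]
[153.9, 2.0, 0.8, -0.4, -0.2, -0.0]
```

Request:
apply_moves(moves=[[50, 2, 0, -0.4, -0.2, 0, 0.5], [100, 2, 0, -0.4, -0.2, 0, 0.5], [140, 2, 0, -0.4, -0.2, 0, 0.5], [154, 2, 0, -0.4, -0.2, 0, 0.5], [154, 2, 0, -0.4, -0.2, 0, 0.5], [154, 2, 0, -0.4, -0.2, 0, 0], [154, 2, 0, -0.4, -0.2, 0, 0], [154, 2, 0, -0.4, -0.2, 0, 0]])

```text
t: 31.35
position: [0.5845, -0.1917, 0.0499]
orientation: [2.162, 0.131, -2.151]
contact_force: [0.4, 1.4, 5.9]
width: 0.0108
```

Request:
apply_moves(moves=[[0, 0, 0, 0, 0, 0, 0], [0, 0, 0, 0, 0, 0, 0], [0, 0, 0, 0, 0, 0, 0]])

```text
t: 31.65
position: [0.5846, -0.1916, 0.0501]
orientation: [2.162, 0.131, -2.151]
contact_force: [1.2, 0.2, -4.1]
width: 0.0105
```

```bash
python3 - <<'E'
from h import *
o=arm.get_obs(); v=np.array(o['position'][:2])-VALVE; r=np.linalg.norm(v); th=np.arctan2(v[1],v[0])%(2*np.pi)-np.pi-YAW; print(r,th)
z=o['position'][2]
rows(*[(*lev(t,r)[0],z,lev(t)[1]) for t in (.13,.26,.39,.52,.65,.74,.785)])
E
```

```text
0.07257618264222501 0.01630509645123178
t 31.65 p [ 0.5846 -0.1916  0.0501] phi -82.92 w 0.0105 F [ 1.2  0.2 -4.1]
[0.0, 8.2, -0.5, -6.9, -0.3, -0.2]
[0.1, 17.5, -2.3, -14.3, -0.3, -0.2]
[0.1, 26.5, -5.2, -21.8, -0.2, -0.2]
[0.1, 35.0, -9.2, -29.2, -0.2, -0.2]
[0.2, 42.9, -14.4, -36.7, -0.2, -0.2]
[0.2, 47.9, -18.5, -41.8, -0.2, -0.2]
[0.2, 50.3, -20.7, -44.4, -0.2, -0.2]
```

Request:
apply_moves(moves=[[0, 8, -0.5, -7, 0, 0, 0], [0, 17.5, -2.5, -14.5, 0, 0, 0], [0, 26.5, -5, -22, 0, 0, 0], [0, 35, -9, -29, 0, 0, 0], [0, 43, -14.5, -36.5, 0, 0, 0], [0, 48, -18.5, -42, 0, 0, 0], [0, 50.5, -20.5, -44.5, 0, 0, 0], [0, 50.5, -20.5, -44.5, 0, 0, 0]])

```text
t: 32.45
position: [0.6117, -0.2396, 0.0502]
orientation: [1.687, 0.808, -1.678]
contact_force: [3.7, -1.2, -7.2]
width: 0.011
```

Request:
apply_moves(moves=[[0, 0, 0, 0, 0, 0, 0], [0, 0, 0, 0, 0, 0, 0]])

```text
t: 32.65
position: [0.6117, -0.2397, 0.0502]
orientation: [1.688, 0.807, -1.679]
contact_force: [3.1, 0.1, -5.9]
width: 0.0104
```

```bash
python3 - <<'E'
from h import *
o=arm.get_obs(); v=np.array(o['position'][:2])-VALVE; r=np.linalg.norm(v); th=np.arctan2(v[1],v[0])%(2*np.pi)-np.pi-YAW; print(r,th)
rows((*lev(.785,r)[0],o['position'][2],lev(.785)[1]))
E
```

```text
0.0728605475983231 0.794398006050481
t 32.65 p [ 0.6117 -0.2397  0.0502] phi -38.5 w 0.0104 F [ 3.1  0.1 -5.9]
[-0.0, -0.7, 0.0, -0.0, -0.1, -0.4]
```

Good; release, rise straight up, and verify.

Request:
apply_moves(moves=[[0, 0, 0, 0, 0, 0, 0.4], [0, 0, 0, 0, 0, 0, 0.4], [0, 0, 0, 0, 0, 0, 0.4], [-40, 0, 0, 0, 0, 0, 0.4], [-90, 0, 0, 0, 0, 0, 0.4], [-140, 0, 0, 0, 0, 0, 0.4], [-180, 0, 20, 0, 0, 0, 0.4], [-200, -40, 50, 0, 0, 0, 0.4]])

```text
t: 33.45
position: [0.5547, -0.2558, 0.253]
orientation: [1.689, 0.798, -1.67]
contact_force: [-0.6, -1.5, 1.0]
width: 0.034
```

Request:
apply_moves(moves=[[-40, -40, 40, 0, 0, 0, 0.6], [-40, -80, 60, 0, 0, 0, 0.6], [-40, -80, 60, 0, 0, 0, 0.6], [-40, -80, 60, 0, 0, 0, 0.6], [-40, -80, 60, 0, 0, 0, 0.6]])

```text
t: 33.95
position: [0.4548, -0.253, 0.2916]
orientation: [1.69, 0.797, -1.67]
contact_force: [-0.1, 0.2, 0.7]
width: 0.0515
```

```bash
python3 - <<'E'
from h import *
d=snap('wrist','w12'); rows(); im=d['img'][:,:,::-1].copy()
for t,c in((.689,(0,200,0)),(.881,(0,200,0)),(.785,(0,0,255))):
    q=np.array([(*VALVE,.074),(*lev(t,.095)[0],.074)]); cv2.polylines(im,[np.round(proj(d,q)*16).astype(np.int32)],False,c,1,cv2.LINE_AA,4)
cv2.imwrite('pics/w12m.png',cv2.resize(im,(800,600),interpolation=cv2.INTER_CUBIC))
E
```

```text
t 34.0 p [ 0.4551 -0.2529  0.2911] phi -38.43 w 0.0514 F [-0.3  0.2  0.8]
```

View pics/w12m.png

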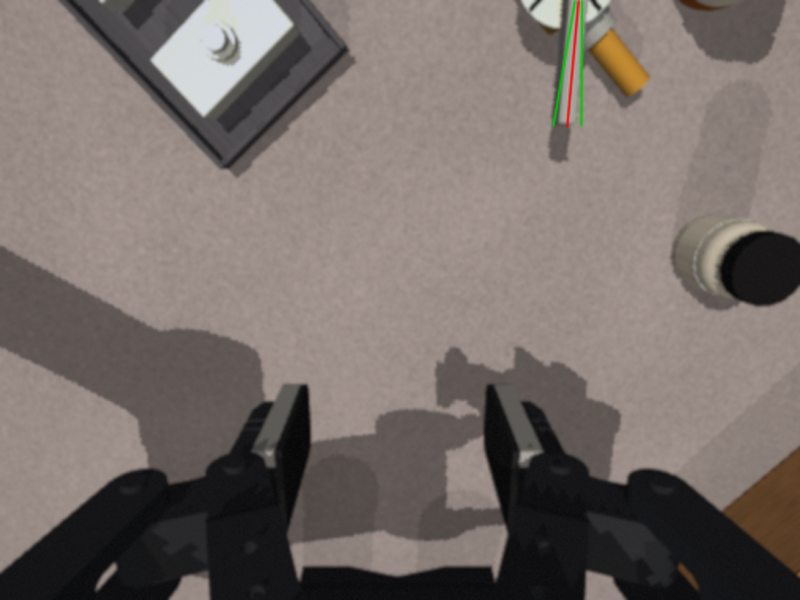

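Lever (tip (568,123)) lies on the red 45° line, inside the green limits. One final numeric check of the nest from fixed cameras, then hand in.

```bash
python3 - <<'E'
from h import *
d=snap('top','topF'); e=snap('scene','sceneF')
for nm,v in(('top',d),('scene',e)):
  for c in(-.08,0,.08):
    m=comp(whitemask(v['img']),v,(*nest(0,c),.047))
    if m is None: print(nm,c,'hidden'); continue
    r=cv2.minAreaRect(unproj(v,np.argwhere(m)[:,::-1].astype(float),.047)[:,:2].astype(np.float32)*1000); print(nm,np.round(np.array(r[0])-nest(0,c)*1000,1),np.round(r[1],1),round(r[2],1))
for f,p in(('top',(.72,-.23,.1)),('top',(.762,.243,.05)),('scene',(.762,.243,.05)),('scene',(.72,-.23,.1))):
    a=load(f+'0')['img'].astype(int);b=load(f+'F')['img'].astype(int);u,v=proj(load(f+'0'),p)[0].astype(int)
    print(f,'bystander mean diff',np.abs(a-b)[v-25:v+25,u-25:u+25].mean().round(1))
job.finish_job()
E
```

```text
top [-0.7  0.7] [88.6 48.9] 6.6
top [-1.3  0.4] [88.6 48.6] 6.5
top [-0.6  0.3] [88.7 49.1] 6.6
scene [ 0.7 -1.8] [88.9 47.8] 6.5
scene [-0.1 -1.4] [88.7 47.7] 7.2
scene [ 0.6 -1.3] [89.  48.2] 7.4
top bystander mean diff 5.1
top bystander mean diff 5.1
scene bystander mean diff 4.1
scene bystander mean diff 5.6
the job is handed in; nothing more can be done
```

I shut the valve first, moved both studded samples from the nest to the tray floor and seated all three bare blocks, each in its own pocket. I then set the lever to 45° and handed the job in at about 34 s, with the gripper clear of everything.

- **Blocks:** in the last pictures from the top and scene cameras, all three read within 2 mm of their seated places. Their turn matches the nest's to about 0.9° in the worst reading.
- **Samples:** both lay stud up inside the tray when last seen whole, before the lever move. I did not measure their tilt or their height in the final pictures.
- **Lever:** I estimated it at 0.01 rad when shut, and it lay along the 45° line (0.785 rad) in the last wrist view.
- **Bystanders:** the picture areas around the bottle and beaker hardly changed from the start. I only saw the jar standing in the wrist view and took no measurement of it.

One blank was knocked about 37 mm aside during the run; I re-measured it before grasping. No grip slip showed up. The top and scene cameras disagree by 2–3 mm, within their stated calibration, so I used the wrist camera to set the grasps and fits. No check failed.

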